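Clear the mould warmer, turn the mould plates pocket up on it and start it

ROBOT

A 6-joint arm with a two-finger parallel gripper is mounted at the origin on the work surface. World frame = base frame: x ahead of the robot, y to its left, z up, the work surface at z = 0. Lengths are in m, angles in rad, forces in N, time in s.
With the tool pointing down it reaches from about 0.325 to 0.775 m from the base axis. Payload 5.5 kg.
Tool frame: the origin (TCP) lies on the centre line of the jaws, within the pads' length; the fingertips stand 22 mm ahead of it and the grasp point (between the pads) lies 3 mm ahead of it (ctrl.nose_length is the z of the fingertips in the tool frame, in m); z points along the fingers, y is the direction in which the jaws open and shut (so a half turn about z gives the same grasp; the last joint's range is limited). The gripper opens to 88 mm and grips with 3 to 60 N. Pads are 20 mm wide; open, the fingers measure 115 mm over their backs; the gripper's body (75 mm by 178 mm) begins 61 mm behind the grasp point.
Start: joints at [-1.301, 0.091, 1.231, -0, 1.82, -0.057], TCP at [0.193, -0.568, 0.245] pointing down, gripper open.
Joint ranges: [-2.87, 2.87], [-0.86, 2.18], [0.17, 2.46], [-1.51, 4.65], [0.06, 2.69], [-2.65, 2.65]. Speed limits (rad/s): [2.57, 2.57, 3.01, 3.14, 3.14, 3.14].

INTERFACE

Orientations are given as a rotation vector (axis times angle).
In Python, from cell import ctrl, imaging, job gives the robot as it stands. The module is installed in compiled form; this text tells all that it offers.
- The arm moves only by the tool apply_moves, never from a script. Its arguments are lists of equal length, an entry for each row: "jaw": the closure, from 0 (fully open) to 1 (shut); "translation": the shift along the world's x, y, z in mm, a list of three; "angular": the turn, a rotation vector about the world's x, y, z in degrees, a list of three. In form: {"jaw": [jaw, ...], "translation": [[x, y, z], ...], "angular": [[rx, ry, rz], ...]}. A call has exactly 8 rows; each row is the pose to reach, as a shift and turn from the pose commanded when the call began; what a row does not reach only later rows make up. A row lasts 1/12 s, in which the tool goes at most 41.7 mm and 7.16 degrees, less where a joint would pass 70% of its speed; a pose out of reach is approached as far as the arm can. A call with a gripper value outside its range is refused whole. The fingers move at their own pace and stop on an object; the grip force is fixed at half the most. Time passes only in rows, so rows that repeat a pose let the fingers close, or fill a call up. It gives the time, the measured TCP pose, the force and the opening at its end, in the units of the state.
- ctrl.observe(): the state, without advancing time (a new reading comes with each control period).
- imaging.get_image(name): name is "scene" or "top"; returns (picture, depth): 384x512x3 uint8, red, green, blue; 384x512 float32, m along the optical axis (not along the pixel's ray), 0 where there is no reading.
- imaging.camera_model(name): a dict with "intrinsics" (3x3 intrinsics, pixels), "camera_from_world" (4x4, takes a point from world to camera coordinates). Camera axes: x right, y down, z forward; pixel columns grow to the right and rows downward; lengths in m; the calibration is good to about 2 mm. A picture is of the moment at which its call begins. camera_model takes no time and is no camera call.
- job.close_job(): hands the job in, once; it reports no verdict.
The state is a dict: "time": time; "joints": joint angles; "joint_vel": joint speeds; "tau": joint torques, N m; "tool_pos": TCP position; "tcp_rot": TCP orientation; "ft_force": force on the tool from outside, world axes, zero at the start; "moment": the same for the moment, N m; "width": finger opening in m.
Only numpy, scipy, OpenCV 4.12 (cv2) and the standard library are available. Lean on these libraries where they do the work, as an engineer would, in place of code of your own. Each camera call takes 0.05 s, during which the arm holds its last target. There are 200 camera calls.

TASK

First clear the warming plate: move the mallet and the polish tin from it onto the black rubber tool mat, the mallet lying on its side with its head over the mat, the tin upright. Then turn over every mould plate from the felt pad and lay them all flat on the dark steel warming plate with the pendant pocket facing up, none on top of another; when all of them lie so, press the warmer's push button fully down and let go. Leave the loupe and the graver where they are.

Things in the scene. Friction and masses are not known exactly. Their poses are not given: they have to be found in the camera images.
- warmer_top (a point): Warming plate of a mould warmer: a flat dark steel top, 240 (x) x 270 mm (y), 35 mm above the bench; this point is the centre of the top's surface, x away from the robot, z up. On its robot side, level with it, follows a 50 mm bright control strip (x from -170 to -120 mm), which carries the push button. Fixed, in a different place and slightly turned each time
- start (a joint): The warmer's round spring push button: 0 m out, 0.006 m fully pressed (down); pressing it home takes about 5 N and it springs back by itself
- start_top (a point): Centre of the push button's top face (26 mm across), on the control strip at the left-hand (+y) part; it is pressed straight down
- pad_top (a point): Grey felt work pad, 250 (x) x 230 mm (y), 4 mm thick, on which the mould plates lie at the start; centre of its upper face. On the left or the right of the warmer
- mat_top (a point): Black rubber tool mat, 250 (x) x 230 mm (y), 4 mm thick, on the other side of the warmer; centre of its upper face; the loupe stands near its far left corner (x +100, y +90 mm) 
- plate_a_mid (a point): Aluminium mould plate, a square-edged slab 100 (its x) x 50 (y) x 16 mm (z), 0.21 kg, one of two or three alike (None if absent); this point is its centre. One broad face is plain; the other has a sunk pocket, 80 x 34 x 6 mm, with a raised pendant form. z points OUT OF THE PLAIN BACK: up at the start (pocket down), down once turned. At the start its x lies about along the pad's x
- plate_b_mid (a point): Aluminium mould plate, a square-edged slab 100 (its x) x 50 (y) x 16 mm (z), 0.21 kg, one of two or three alike (None if absent); this point is its centre. One broad face is plain; the other has a sunk pocket, 80 x 34 x 6 mm, with a raised pendant form. z points OUT OF THE PLAIN BACK: up at the start (pocket down), down once turned. At the start its x lies about along the pad's x
- plate_c_mid (a point): Aluminium mould plate, a square-edged slab 100 (its x) x 50 (y) x 16 mm (z), 0.21 kg, one of two or three alike (None if absent); this point is its centre. One broad face is plain; the other has a sunk pocket, 80 x 34 x 6 mm, with a raised pendant form. z points OUT OF THE PLAIN BACK: up at the start (pocket down), down once turned. At the start its x lies about along the pad's x
- mallet_head (a point): Wooden mallet lying on its side; this point is the centre of its head, a block 45 (x) x 85 (y) x 40 mm (z). The handle, 22 mm thick, 150 mm long, runs from the head along +x of the mallet at half the head's height, level and 9 mm clear of the surface beneath. 0.22 kg, most of it in the head
- mallet_grip (a point): Point on the axis of the mallet's handle, 45 mm from the head's centre (22 mm from the head's face): a good place to grip
- tin_mid (a point): Closed round polish tin, aluminium, 58 mm across the lid (top 16 mm; 56 mm below), 68 mm high, 0.18 kg, standing upright; this point is its centre, 34 mm up
- mallet: The same mallet; origin under the centre of its head, same axes as the head point
- tin: The same tin; origin at the centre of its base
- plate_a: The same plate as plate_a_mid; origin at the centre of the pocket face, 8 mm from the slab's centre. Gripped lightly across its width near one end, it turns in the fingers when its other end is pressed on a surface; stood on end, it falls over once it leans some 10 degrees
- plate_b: The same plate as plate_b_mid; origin at the centre of the pocket face, 8 mm from the slab's centre. Gripped lightly across its width near one end, it turns in the fingers when its other end is pressed on a surface; stood on end, it falls over once it leans some 10 degrees
- plate_c: The same plate as plate_c_mid; origin at the centre of the pocket face, 8 mm from the slab's centre. Gripped lightly across its width near one end, it turns in the fingers when its other end is pressed on a surface; stood on end, it falls over once it leans some 10 degrees
- loupe: Bystander: black round loupe, 42 mm across, 34 mm high, on the rubber mat; leave it alone
- graver: Bystander: graver, 140 mm long, bulbous wooden handle, along the far edge of the felt pad; leave it alone

How it is judged:
By the outcome, as a careful person would: the job done as asked, in the order asked, and still so for the second after the job is handed in, with the robot touching nothing.
Of plate_a, plate_b, plate_c only 2 to 3 are there at a start; the rules pass over those that are not, and their reading is None.
At some moment in a run one of tin, mallet may be knocked a few centimetres aside while the robot is not near it.
It also fails if it takes over 210 s, if anything falls off the work surface, if the arm or the gripper's body presses on something with over 40 N, if the wrist force passes 120 N, or if a joint passes its speed limit or range.

## Working session

There is one attempt and no reset: what is moved stays moved. The work goes in short steps, Python scripts to look and compute and a tool call to move; the robot and the scene stay as the last step left them, time stands still between calls to the robot, and variables do not carry over. Pictures are saved under pics/ and viewed, about 12 in all and at most 16, crops included, and the job is handed in when it is done.

Besides the shell and the picture viewer there is one more tool, called after "Emit:" by a JSON object that holds its "api" and its "payload". apply_moves: Moves the arm, as the interface text tells. Its arguments: {"type":"object","properties":{"jaw":{"type":"array"},"translation":{"type":"array"},"angular":{"type":"array"}},"required":["jaw","translation","angular"]}

```bash
ls; mkdir -p pics
cat > h.py <<'E'
import numpy as np, cv2, sys
from cell import ctrl, imaging, job
def snap(n,fn=None):
    p,d=imaging.get_image(n)
    if fn: cv2.imwrite('pics/'+fn,p[:,:,::-1])
    return p,d
def cloud(n,d):
    m=imaging.camera_model(n);K=np.array(m['intrinsics']);T=np.linalg.inv(np.array(m['camera_from_world']))
    v,u=np.mgrid[0:d.shape[0],0:d.shape[1]]
    c=np.stack([(u-K[0,2])/K[0,0]*d,(v-K[1,2])/K[1,1]*d,d],-1)
    w=c@T[:3,:3].T+T[:3,3]; w[d<=0]=np.nan
    return w
def st():
    s=ctrl.observe();print({k:np.round(v,3) for k,v in s.items()})
E
python3 - <<'E'
from h import *
st()
a,da=snap('scene');b,db=snap('top')
cv2.imwrite('pics/a.png',a[:,:,::-1]);cv2.imwrite('pics/b.png',b[:,:,::-1])
np.savez('s0.npz',a=a,da=da,b=b,db=db)
for n in('scene','top'):
    m=imaging.camera_model(n);print(np.round(m['intrinsics'],1),np.round(np.linalg.inv(m['camera_from_world']),3))
w=cloud('top',db)
for (v,u) in [(100,100),(192,256),(300,400)]:print(w[v,u])
print((da<=0).mean(),(db<=0).mean())
E
```

```text
pics
{'time': np.float64(0.0), 'joints': array([-1.301,  0.092,  1.232, -0.   ,  1.82 , -0.057]), 'joint_vel': array([-0.   ,  0.001, -0.003,  0.001,  0.   ,  0.   ]), 'tau': array([ 2.0000e-03, -4.4645e+01, -4.0644e+01,  7.0000e-02,  2.9000e-02,
       -0.0000e+00]), 'tool_pos': array([ 0.193, -0.568,  0.244]), 'tcp_rot': array([-3.098, -0.511,  0.   ]), 'ft_force': array([-0.262, -0.953, -0.369]), 'moment': array([-0.035, -0.04 , -0.022]), 'width': np.float64(0.088)}
[[476.2   0.  256.1]
 [  0.  476.2 186.6]
 [  0.    0.    1. ]] [[ 0.341  0.737 -0.583  1.333]
 [ 0.94  -0.278  0.198 -0.264]
 [-0.017 -0.616 -0.788  1.15 ]
 [ 0.     0.     0.     1.   ]]
[[372.3   0.  257.8]
 [  0.  372.3 190.3]
 [  0.    0.    1. ]] [[-0.014 -0.992  0.126  0.443]
 [-0.999  0.018  0.028 -0.011]
 [-0.03  -0.126 -0.992  0.984]
 [ 0.     0.     0.     1.   ]]
[0.82909668 0.4528661  0.00100526]
[0.55086921 0.0185001  0.10257484]
[ 0.28034081 -0.34084308 -0.00205369]
0.0039215087890625 0.003814697265625
```

View pics/a.png

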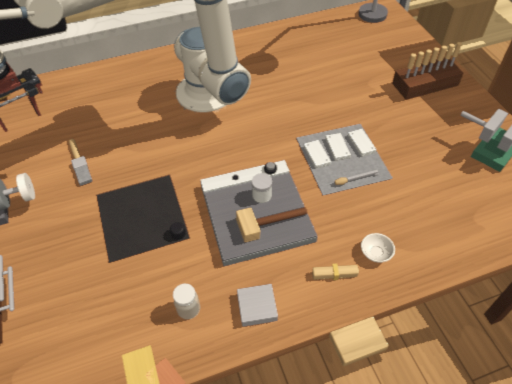

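View pics/b.png

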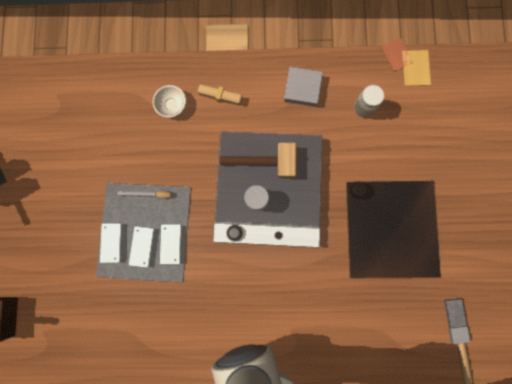

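The pictures show the pad with 3 plates on the left (+y; top view columns 100–185), the warmer in the middle with the tin (256,197) and mallet head (287,160), handle to +y, the button at (235,233), and the mat on the right (393,229) with the loupe at (360,190).

```bash
cat >> h.py <<'E'
def rect(pts):
    """min-area rect of xy points -> centre mm, long-axis angle deg, size mm"""
    (c,s,a)=cv2.minAreaRect((pts*1000).astype(np.float32))
    if s[0]<s[1]: s=s[::-1];a+=90
    a=(a+90)%180-90
    return np.round(c,1),round(a,1),np.round(s,1)
def comps(mask,w,minpx=40):
    n,l,s,_=cv2.connectedComponentsWithStats(mask.astype(np.uint8),connectivity=4)
    for i in range(1,n):
        if s[i,4]>=minpx:
            p=w[l==i]; yield s[i,:5],p
E
cat > meas.py <<'E'
from h import *
def measure(b,db):
    w=cloud('top',db); z=w[...,2]; 
    roi=(w[...,0]>.25)&(w[...,0]<.80)&(abs(w[...,1])<.5)
    g=b.astype(int); bright=g.min(2)
    for nm,m in [('tall>55',z>.055),('warmer 25-45',(z>.028)&(z<.045)),('plates bright z.012-.03',(z>.012)&(z<.028)&(bright>120)),
                 ('pad grey',(z>0.001)&(z<.012)&(g.max(2)-g.min(2)<25)&(bright>50)),('mat',(z<.012)&(g.max(2)<30)),('strip',(bright>150)&(z>.028)&(z<.045)),('black on warmer',(z>.03)&(z<.06)&(g.max(2)<35))]:
        print(nm)
        for s,p in comps(m&roi,w): print('  ',s,*rect(p[:,:2]),'z',np.round(np.nanpercentile(p[:,2],[5,50,95])*1000,1))
if __name__=='__main__':
    d=np.load('s0.npz'); measure(d['b'],d['db'])
E
python3 meas.py
```

```text
tall>55
   [358  91  26  21 422] [ 779.8 -271.3] 89.0 [55.3 40.2] z [59.2 88.7 92.2]
   [ 219  143   77   35 1014] [636.8  17.2] 88.3 [192.1  83.7] z [56.5 74.1 78.3]
   [244 186  24  25 471] [538.   19.9] -1.0 [55.3 54.9] z [ 99.6 102.8 105.2]
   [229 228  10  10  66] [456.4  77.3] 89.0 [22.6 22.2] z [55.4 57.4 59.9]
warmer 25-45
   [355 100  19  15  54] [ 773.1 -259.8] 49.2 [54.2 18.4] z [29.9 36.5 43.9]
   [ 213  132  109  115 9699] [570. -10.] -3.7 [289.  269.5] z [31.8 35.  37.9]
   [351 181  17  17 214] [ 562.3 -242.2] -47.2 [41. 39.] z [32.9 37.9 40.8]
plates bright z.012-.03
   [161 106  23  11  76] [784.1 245.4] -88.3 [63.9 28.3] z [12.2 15.7 27.2]
   [117 191  38   5 111] [562.7 338.5] 85.1 [99.9  9.2] z [16.5 19.5 22.7]
   [100 224  21  39 769] [434.7 403. ] -0.8 [98.  51.6] z [16.6 19.6 22.4]
   [160 225  21  39 767] [430.1 246.4] -1.4 [98.  51.3] z [16.6 19.9 22.8]
   [129 227  25  41 768] [424.3 322. ] -7.1 [99.8 51.2] z [16.5 19.7 22.5]
pad grey
   [  97  183   93   98 4950] [464.2 320.1] -4.2 [246.1 227.2] z [1.6 4.  7.1]
mat
strip
   [214 223  19  20 265] [457.2 106.3] -0.5 [48.4 46.3] z [31.9 35.1 37.6]
   [ 234  224   86   23 1372] [449.  -30.2] 86.3 [213.6  47.4] z [32.  35.  37.9]
black on warmer
```

```bash
cat > m2.py <<'E'
from h import *
from scipy.spatial.transform import Rotation as R
def mallet_tin(b,db,y0=-.5,y1=.2):
    w=cloud('top',db);z=w[...,2];g=b.astype(int)
    roi=(w[...,0]>.3)&(w[...,0]<.75)&(w[...,1]>y0)&(w[...,1]<y1)
    wood=(g[...,0]>140)&(g[...,0]-g[...,2]>60)
    for nm,m in [('head',roi&wood&(z>.03)),('handle',roi&~wood&(z>.05)&(z<.085)&(g[...,0]-g[...,2]>12)),('tin',roi&(z>.092)&(z<.115)),]:
        for s,p in comps(m,w): print(nm,s,*rect(p[:,:2]),'mean',np.round(p.mean(0)*1000,1),'z',np.round(np.nanpercentile(p[:,2],[5,50,95])*1000,1))
if __name__=='__main__':
    d=np.load('s0.npz');b=d['b'];mallet_tin(b,d['db'])
    g=b.astype(int);w=cloud('top',d['db'])
    # mat by colour, rays to z=4mm
    m=(g.max(2)<45)&(w[...,2]<.012)&(w[...,1]<-.15)&(w[...,0]>.2)&(w[...,0]<.7)
    for s,p in comps(m,w,500):print('mat',s,*rect(p[:,:2]),p[:,2].mean())
    r=R.from_rotvec(ctrl.observe()['tcp_rot']).as_matrix();print(r.round(3))
    # button: pixels
    p=w[226:242,226:246];k=p[...,2]>.045;print('btn',p[k].mean(0),k.sum(),g[226:242:3,235].tolist(),(p[:,9,2]*1000).round())
    q=w[230:241,272:286];print('dot',(q[...,2]*1000).max())
E
python3 m2.py
```

```text
head [278 143  18  33 584] [635.6 -57.4] -1.5 [81.7 42.5] mean [635.5 -57.2  76. ] z [73.4 75.9 78.9]
handle [219 157  59   8 464] [637.5  39.6] 88.2 [148.2  18.8] mean [637.   38.9  59. ] z [52.8 59.1 64.9]
handle [229 228  10  10  75] [456.4  77.3] 89.2 [22.6 22.2] mean [456.3  77.6  56.9] z [53.9 57.1 59.6]
tin [244 186  24  24 458] [538.   19.9] -1.0 [55.3 54.9] mean [538.3  19.3 102.7] z [100.3 102.8 105.2]
[[ 0.947  0.321 -0.   ]
 [ 0.321 -0.947  0.002]
 [ 0.    -0.002 -1.   ]]
btn [0.45519998 0.0772916  0.05173046] 179 [[65, 58, 55], [121, 114, 108], [131, 124, 117], [131, 123, 116], [74, 67, 62], [152, 150, 142]] [46. 46. 54. 54. 59. 57. 56. 58. 57. 59. 58. 58. 50. 46. 51. 35.]
dot nan
```

Emit:
{"api": "apply_moves", "payload": {"jaw": [0,0,0,0,0,0,0,0], "translation": [[20,35,0],[40,70,0],[60,104,0],[80,138,0],[100,172,0],[120,205,0],[140,239,0],[160,273,0]], "angular": [[0,0,0],[0,0,0],[0,0,0],[0,0,0],[0,0,0],[0,0,0],[0,0,0],[0,0,0]]}}

```text
time: 0.77
tool_pos: [0.353, -0.2934, 0.2443]
tcp_rot: [-3.1, -0.51, 0.0]
ft_force: [1.3, 0.4, 0.5]
width: 0.0876
```

Run:
```python
from m2 import *
b,db=snap('top');mallet_tin(b,db)
w=cloud('top',db);print(w[229,393],w[229,350],w[229,438],w[184,410],w[276,393]);g=b.astype(int)
print(b[229,393],b[229,350],b[276,393],b[276,345])
m=(g.max(2)<75)&(g.max(2)-g.min(2)<14)&(w[...,2]<.012)&(w[...,1]<-.18)&(w[...,0]>.2)&(w[...,0]<.7)
for s,p in comps(m,w,300):print('mat',s,*rect(p[:,:2]),p[:,2].mean())
```

```text
head [278 143  18  33 587] [635.7 -57.4] -1.4 [82.2 42.4] mean [635.3 -57.3  76.1] z [73.1 76.1 78.9]
handle [219 157  59   8 467] [637.6  39.6] 87.9 [148.1  19.2] mean [636.9  38.8  59.2] z [52.8 59.3 64.8]
handle [229 228  10  10  83] [456.4  77.2] 89.2 [22.8 22.3] mean [456.   76.9  56.8] z [54.3 57.  59.6]
tin [244 186  24  24 460] [537.8  19.9] -0.9 [55.5 54.9] mean [538.2  19.2 102.9] z [100.3 103.  105.7]
[ 0.46018635 -0.33339541 -0.00051281] [ 0.46175485 -0.22143704  0.00347824] [ 0.45843093 -0.44763538  0.00220397] [ 0.57699315 -0.3832489   0.00354872] [ 0.34099239 -0.32467295  0.00449257]
[44 35 31] [54 45 41] [64 46 38] [172 114  75]
mat [ 349  182   66   70 2597] [ 501.5 -309.9] -54.3 [223.6 129.7] 0.004369720034161011
```

Emit:
{"api": "apply_moves", "payload": {"jaw": [0,0,0,0,0,0,0,0], "translation": [[20,34,0],[40,68,0],[60,102,-5],[80,136,-10],[100,170,-20],[120,204,-30],[140,238,-40],[160,272,-45]], "angular": [[0,0,0],[0,0,0],[0,0,0],[0,0,0],[0,0,0],[0,0,0],[0,0,0],[0,0,0]]}}

```text
time: 1.48
tool_pos: [0.5127, -0.0215, 0.1979]
tcp_rot: [-3.099, -0.511, 0.003]
ft_force: [0.2, -0.1, -0.0]
width: 0.088
```

Emit:
{"api": "apply_moves", "payload": {"jaw": [0,0,0,0,0,0,0,0], "translation": [[15,25,0],[25,41,0],[25,41,-20],[25,41,-45],[25,41,-70],[25,41,-90],[25,41,-105],[25,41,-105]], "angular": [[0,0,0],[0,0,0],[0,0,0],[0,0,0],[0,0,0],[0,0,0],[0,0,0],[0,0,0]]}}

```text
time: 2.15
tool_pos: [0.5353, 0.0176, 0.0899]
tcp_rot: [-3.098, -0.511, 0.012]
ft_force: [-1.2, 0.3, 0.1]
width: 0.0878
```

Emit:
{"api": "apply_moves", "payload": {"jaw": [0.5,0.5,0.5,0.5,0.5,0.5,0.5,0.5], "translation": [[0,0,0],[0,0,0],[0,0,0],[0,0,0],[0,0,0],[0,0,0],[0,0,0],[0,0,0]], "angular": [[0,0,0],[0,0,0],[0,0,0],[0,0,0],[0,0,0],[0,0,0],[0,0,0],[0,0,0]]}}

```text
time: 2.82
tool_pos: [0.5382, 0.0179, 0.0958]
tcp_rot: [3.1, 0.511, 0.003]
ft_force: [-0.5, 1.1, 5.7]
width: 0.0577
```

Emit:
{"api": "apply_moves", "payload": {"jaw": [0.5,0.5,0.5,0.5,0.5,0.5,0.5,0.5], "translation": [[0,0,20],[0,0,40],[-10,-20,60],[-25,-52,60],[-41,-86,60],[-58,-121,60],[-75,-156,60],[-92,-191,60]], "angular": [[0,0,0],[0,0,0],[0,0,0],[0,0,0],[0,0,0],[0,0,0],[0,0,0],[0,0,0]]}}

```text
time: 3.48
tool_pos: [0.4442, -0.1745, 0.1538]
tcp_rot: [-3.099, -0.512, 0.002]
ft_force: [0.9, -1.1, -1.8]
width: 0.0572
```

Emit:
{"api": "apply_moves", "payload": {"jaw": [0.5,0.5,0.5,0.5,0.5,0.5,0.5,0.5], "translation": [[-16,-33,0],[-32,-66,0],[-48,-99,0],[-56,-117,-20],[-56,-117,-45],[-56,-117,-70],[-56,-117,-82],[-56,-117,-86]], "angular": [[0,0,0],[0,0,0],[0,0,0],[0,0,0],[0,0,0],[0,0,0],[0,0,0],[0,0,0]]}}

```text
time: 4.15
tool_pos: [0.388, -0.2891, 0.0651]
tcp_rot: [-3.095, -0.51, 0.006]
ft_force: [-0.6, -0.4, -1.6]
width: 0.0577
```

Emit:
{"api": "apply_moves", "payload": {"jaw": [0.5,0.5,0.5,0.5,0.5,0.5,0.5,0.5], "translation": [[0,0,-1],[0,0,-2],[0,0,-3],[0,0,-4],[0,0,-4],[0,0,-4],[0,0,-4],[0,0,-4]], "angular": [[0,0,0],[0,0,0],[0,0,0],[0,0,0],[0,0,0],[0,0,0],[0,0,0],[0,0,0]]}}

```text
time: 4.82
tool_pos: [0.3897, -0.2903, 0.0649]
tcp_rot: [3.099, 0.511, 0.0]
ft_force: [-0.5, -0.2, -0.5]
width: 0.0575
```

Emit:
{"api": "apply_moves", "payload": {"jaw": [0,0,0,0,0,0,0,0], "translation": [[0,0,-1],[0,0,-1],[0,0,-1],[0,0,-1],[0,0,20],[0,0,50],[0,0,80],[10,12,110]], "angular": [[0,0,0],[0,0,0],[0,0,0],[0,0,0],[0,0,0],[0,0,0],[0,0,0],[0,0,0]]}}

```text
time: 5.48
tool_pos: [0.3985, -0.2793, 0.1758]
tcp_rot: [3.1, 0.507, -0.002]
ft_force: [1.5, 0.5, 0.1]
width: 0.0877
```

Emit:
{"api": "apply_moves", "payload": {"jaw": [0,0,0,0,0,0,0,0], "translation": [[25,28,0],[50,56,0],[75,84,0],[100,112,0],[125,140,0],[150,168,0],[175,196,0],[200,224,0]], "angular": [[0,0,7],[0,0,14],[0,0,21],[0,0,28],[0,0,35],[0,0,42],[0,0,49],[0,0,56]]}}

```text
time: 6.15
tool_pos: [0.6007, -0.0526, 0.1747]
tcp_rot: [2.491, 1.914, 0.0]
ft_force: [1.5, -1.0, 1.3]
width: 0.0877
```

Run:
```python
from m2 import *
b,db=snap('top','c.png');mallet_tin(b,db);mallet_tin(b,db,-.5,-.2);st()
w=cloud('top',db);z=w[...,2]
for s,p in comps((z>.05)&(z<.09)&(w[...,1]<-.15)&(w[...,1]>-.45)&(w[...,0]<.55)&(w[...,0]>.3),w):print('tin?',s,*rect(p[:,:2]),np.median(p[:,2]))
```

```text
handle [219 157  29   8 216] [639.   77.6] 88.4 [72.3 18.7] mean [638.6  77.3  56.9] z [51.7 56.9 61.5]
handle [262 157   9   8  60] [636.2  -5.8] -8.0 [19.3 19.3] mean [635.6  -5.2  62.2] z [56.4 62.5 66.3]
handle [229 228   9  10  65] [456.6  79.4] -7.2 [22.8 18.9] mean [456.3  78.6  57. ] z [54.6 56.8 59.8]
handle [372 247  26  24 353] [ 386.4 -286.9] 66.9 [56.7 46.9] mean [ 385.  -284.8   71.2] z [62.9 72.  74.6]
handle [372 247  26  24 353] [ 386.4 -286.9] 66.9 [56.7 46.9] mean [ 385.  -284.8   71.2] z [62.9 72.  74.6]
{'time': np.float64(6.2), 'joints': array([-0.137,  0.102,  1.345,  0.004,  1.694,  0.112]), 'joint_vel': array([-0.06 , -0.049,  0.076, -0.016,  0.005,  0.148]), 'tau': array([ -6.309, -47.998, -42.325,  -1.993,   0.955,   0.191]), 'tool_pos': array([ 0.603, -0.047,  0.173]), 'tcp_rot': array([-2.478, -1.927, -0.005]), 'ft_force': array([-3.668,  2.781, -0.676]), 'moment': array([0.145, 0.087, 0.053]), 'width': np.float64(0.088)}
tin? [372 246  27  25 505] [ 391.  -288.7] -22.1 [56.7 56.6] 0.07209157393280985
```

Emit:
{"api": "apply_moves", "payload": {"jaw": [0,0,0,0,0,0,0,0], "translation": [[15,17,0],[30,34,0],[37,42,-20],[37,42,-45],[37,42,-70],[37,42,-90],[37,42,-106],[37,42,-113]], "angular": [[0,0,7],[0,0,14],[0,0,14],[0,0,14],[0,0,14],[0,0,14],[0,0,14],[0,0,14]]}}

```text
time: 6.87
tool_pos: [0.6351, -0.0123, 0.0582]
tcp_rot: [-2.244, -2.194, 0.005]
ft_force: [-0.4, -0.6, -0.0]
width: 0.0879
```

Emit:
{"api": "apply_moves", "payload": {"jaw": [1,1,1,1,1,1,1,1], "translation": [[0,0,0],[0,0,0],[0,0,0],[0,0,0],[0,0,0],[0,0,0],[0,0,0],[0,0,0]], "angular": [[0,0,0],[0,0,0],[0,0,0],[0,0,0],[0,0,0],[0,0,0],[0,0,0],[0,0,0]]}}

```text
time: 7.53
tool_pos: [0.6367, -0.0123, 0.0619]
tcp_rot: [2.246, 2.196, 0.0]
ft_force: [0.5, -0.2, 0.3]
width: 0.038
```

Emit:
{"api": "apply_moves", "payload": {"jaw": [1,1,1,1,1,1,1,1], "translation": [[0,0,0],[0,0,0],[0,0,0],[0,0,0],[0,0,10],[0,0,25],[0,0,45],[0,0,65]], "angular": [[0,0,0],[0,0,0],[0,0,0],[0,0,0],[0,0,0],[0,0,0],[0,0,0],[0,0,0]]}}

```text
time: 8.2
tool_pos: [0.6359, -0.0122, 0.1268]
tcp_rot: [-2.245, -2.195, 0.002]
ft_force: [-0.3, 0.4, -2.9]
width: 0.0217
```

Emit:
{"api": "apply_moves", "payload": {"jaw": [1,1,1,1,1,1,1,1], "translation": [[-5,-12,15],[-15,-36,15],[-27,-64,15],[-39,-92,15],[-51,-120,15],[-63,-148,15],[-75,-176,15],[-87,-204,15]], "angular": [[0,0,0],[0,0,0],[0,0,0],[0,0,0],[0,0,0],[0,0,0],[0,0,0],[0,0,0]]}}

```text
time: 8.87
tool_pos: [0.5481, -0.2182, 0.1419]
tcp_rot: [-2.246, -2.196, 0.001]
ft_force: [0.7, 0.1, -2.6]
width: 0.0213
```

Emit:
{"api": "apply_moves", "payload": {"jaw": [1,1,1,1,1,1,1,1], "translation": [[-12,-28,0],[-24,-56,0],[-36,-84,0],[-48,-112,0],[-57,-133,0],[-60,-144,-10],[-60,-144,-30],[-60,-144,-50]], "angular": [[0,0,0],[0,0,0],[0,0,0],[0,0,0],[0,0,0],[0,0,0],[0,0,0],[0,0,0]]}}

```text
time: 9.53
tool_pos: [0.4892, -0.3614, 0.0914]
tcp_rot: [2.247, 2.194, 0.001]
ft_force: [-0.5, -0.2, -2.2]
width: 0.0215
```

Emit:
{"api": "apply_moves", "payload": {"jaw": [1,1,1,1,1,1,1,1], "translation": [[0,0,-15],[0,0,-28],[0,0,-40],[0,0,-50],[0,0,-55],[0,0,-59],[0,0,-61],[0,0,-61]], "angular": [[0,0,0],[0,0,0],[0,0,0],[0,0,0],[0,0,0],[0,0,0],[0,0,0],[0,0,0]]}}

```text
time: 10.2
tool_pos: [0.4899, -0.3603, 0.0311]
tcp_rot: [2.245, 2.196, 0.0]
ft_force: [-0.6, -0.3, -1.9]
width: 0.0213
```

Emit:
{"api": "apply_moves", "payload": {"jaw": [1,1,1,0.4,0.4,0.4,0.4,0.4], "translation": [[0,0,-1],[0,0,-2],[0,0,-2],[0,0,-2],[0,0,-2],[0,0,-2],[0,0,-2],[0,0,-2]], "angular": [[0,0,0],[0,0,0],[0,0,0],[0,0,0],[0,0,0],[0,0,0],[0,0,0],[0,0,0]]}}

```text
time: 10.87
tool_pos: [0.4896, -0.3603, 0.0284]
tcp_rot: [-2.246, -2.196, 0.0]
ft_force: [-0.2, -1.0, -0.3]
width: 0.0509
```

Emit:
{"api": "apply_moves", "payload": {"jaw": [0.35,0.35,0.35,0.35,0.35,0.35,0.35,0.35], "translation": [[0,0,15],[0,0,45],[0,0,80],[0,0,120],[0,0,155],[0,30,175],[0,68,180],[0,108,180]], "angular": [[0,0,0],[0,0,0],[0,0,0],[0,0,0],[0,0,7],[0,0,14],[0,0,21],[0,0,28]]}}

```text
time: 11.53
tool_pos: [0.4901, -0.2524, 0.2116]
tcp_rot: [1.64, 2.673, 0.0]
ft_force: [0.5, -0.3, 0.6]
width: 0.0571
```

Emit:
{"api": "apply_moves", "payload": {"jaw": [0.35,0.35,0.35,0.35,0.35,0.35,0.35,0.35], "translation": [[0,40,0],[0,80,0],[0,120,0],[0,160,0],[0,200,0],[0,240,0],[0,280,0],[0,320,0]], "angular": [[0,0,7],[0,0,14],[0,0,21],[0,0,28],[0,0,35],[0,0,42],[0,0,49],[0,0,56]]}}

```text
time: 12.2
tool_pos: [0.4892, 0.0696, 0.2088]
tcp_rot: [0.19, 3.135, 0.0]
ft_force: [0.9, 0.2, 0.5]
width: 0.0576
```

Run:
```python
from meas import *
from m2 import mallet_tin
from scipy.spatial.transform import Rotation as R
b,db=snap('top','d.png');measure(b,db)
mallet_tin(b,db,-.5,-.2);st()
print(R.from_rotvec(ctrl.observe()['tcp_rot']).as_matrix().round(3))
```

```text
tall>55
   [358  91  26  21 422] [ 780.  -271.5] 89.8 [55.1 39.7] z [58.9 88.9 92.2]
   [  140   159   135   225 18286] [404.8  65.8] -4.4 [269.2 158.5] z [481.2 545.  579.2]
   [373 246  26  25 497] [ 391.  -288.8] -54.1 [56.8 56.5] z [67.5 72.4 75. ]
warmer 25-45
   [355 100  17  15  53] [ 773.6 -257.6] 45.8 [52.7 16.6] z [28.5 37.  42.9]
   [ 218  132  104  115 7568] [569.9 -10.4] -3.4 [289. 269.] z [32.  35.  37.9]
   [351 181  17  17 214] [ 562.3 -241.9] -34.9 [41.  39.5] z [32.9 37.2 41. ]
   [376 200  59  35 460] [ 499.9 -351.1] 77.8 [132.   90.2] z [28.6 33.8 44.6]
   [213 234  25   9 131] [443.1 101.5] 89.3 [62.3 20.2] z [30.2 34.8 38.2]
plates bright z.012-.03
   [161 106  22  11  67] [783.1 245.1] -80.8 [59.1 25.4] z [12.5 17.2 27.3]
   [117 191  24   5  74] [564.9 357.4] 86.0 [62.2  9.3] z [14.5 19.2 22.4]
   [100 224  21  39 767] [434.8 403.3] -0.4 [98.  51.2] z [16.6 19.6 22.5]
   [129 227  23  41 726] [424.2 322. ] -7.0 [100.   50.5] z [16.7 19.6 22.7]
   [174 238   6  26 123] [413.  227.6] -1.0 [63.8 13.3] z [16.9 19.6 23. ]
pad grey
   [  97  183   64   97 2664] [466
[... 353 characters left out ...]
4] mean [ 501.9 -407.5   45.7] z [42.2 45.8 48.7]
handle [373 246  26  25 438] [ 388.9 -290.8] -49.2 [57.1 51.2] mean [ 388.4 -289.2   72. ] z [68.4 72.4 75. ]
{'time': np.float64(12.25), 'joints': array([ 0.083, -0.199,  1.574,  0.005,  1.766, -1.38 ]), 'joint_vel': array([-0.098, -0.001, -0.   , -0.029,  0.005,  0.088]), 'tau': array([-6.8160e+00, -3.1452e+01, -4.0807e+01, -2.5050e+00,  3.7000e-02,
        8.3000e-02]), 'tool_pos': array([0.489, 0.076, 0.209]), 'tcp_rot': array([-0.169, -3.137, -0.008]), 'ft_force': array([-1.348,  2.918, -0.786]), 'moment': array([ 0.171, -0.118, -0.034]), 'width': np.float64(0.057)}
[[-0.994  0.107  0.   ]
 [ 0.107  0.994  0.005]
 [ 0.     0.005 -1.   ]]
```

View pics/d.png

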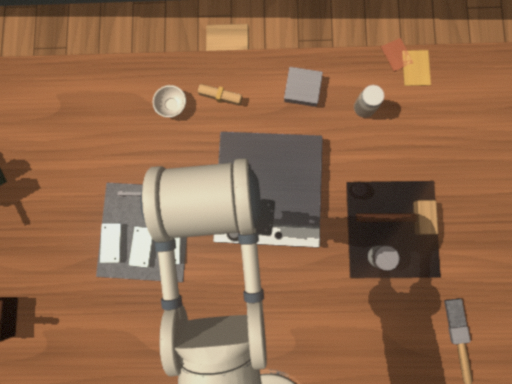

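Emit:
{"api": "apply_moves", "payload": {"jaw": [0.35,0.35,0.35,0.35,0.35,0.35,0.35,0.35], "translation": [[-4,40,0],[-8,80,0],[-12,120,0],[-16,155,0],[-16,177,-15],[-16,177,-45],[-16,177,-75],[-16,177,-100]], "angular": [[0,0,3],[0,0,6],[0,0,6],[0,0,6],[0,0,6],[0,0,6],[0,0,6],[0,0,6]]}}

```text
time: 12.92
tool_pos: [0.4731, 0.2451, 0.1066]
tcp_rot: [-0.034, -3.141, 0.001]
ft_force: [-0.2, 0.3, -1.6]
width: 0.0572
```

Emit:
{"api": "apply_moves", "payload": {"jaw": [0.35,0.35,0.35,0.35,0.35,0.35,0.35,0.35], "translation": [[0,0,-5],[0,0,-15],[0,0,-25],[0,0,-35],[0,0,-42],[0,0,-47],[0,0,-50],[0,0,-50]], "angular": [[0,5,0],[0,11,0],[0,17,0],[0,20,0],[0.5,20,0],[0.5,20,0],[0.5,20,0],[0.5,20,0]]}}

```text
time: 13.58
tool_pos: [0.4732, 0.2447, 0.0587]
tcp_rot: [-0.031, -2.794, -0.007]
ft_force: [-1.0, 0.5, -0.5]
width: 0.0568
```

Run:
```python
from meas import *
from scipy.spatial.transform import Rotation as R
st();print(R.from_rotvec(ctrl.observe()['tcp_rot']).as_matrix().round(3))
a,d=snap('scene');cv2.imwrite('pics/e.png',cv2.resize(a[90:220,270:420],None,fx=4,fy=4,interpolation=cv2.INTER_CUBIC)[:,:,::-1])
```

```text
{'time': np.float64(13.583), 'joints': array([ 0.339,  0.233,  1.439,  0.125,  1.794, -1.203]), 'joint_vel': array([ 0.003, -0.015, -0.016,  0.   ,  0.017,  0.001]), 'tau': array([-2.7200e-01, -4.7122e+01, -3.7615e+01,  6.0800e-01,  1.5560e+00,
       -5.0000e-03]), 'tool_pos': array([0.473, 0.245, 0.059]), 'tcp_rot': array([-0.031, -2.794, -0.007]), 'ft_force': array([-0.951,  0.469, -0.514]), 'moment': array([ 0.062, -0.293, -0.016]), 'width': np.float64(0.057)}
[[-0.94   0.022 -0.341]
 [ 0.021  1.     0.009]
 [ 0.341  0.001 -0.94 ]]
```

View pics/e.png

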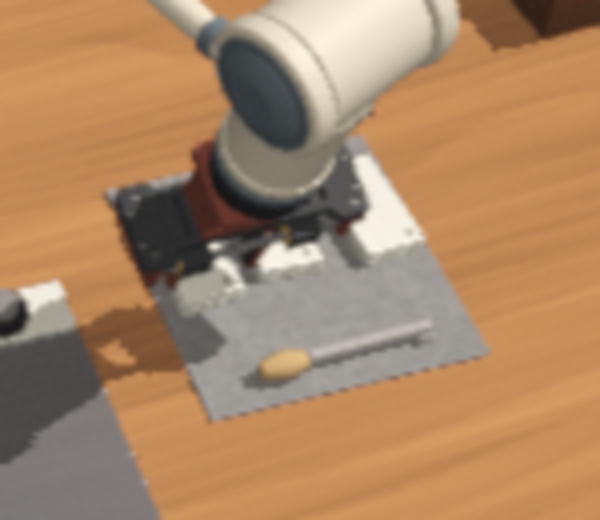

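Crop: the gripper straddles the far end of the nearest plate, clear of its neighbour and of the graver. Going down.

Emit:
{"api": "apply_moves", "payload": {"jaw": [0.35,0.35,0.35,0.35,0.35,0.35,0.35,0.35], "translation": [[0,0,-6],[0,0,-12],[0,0,-17],[0,0,-21],[0,0,-24],[0,0,-27],[0,0,-28],[0,0,-28]], "angular": [[0,0,0],[0,0,0],[0,0,0],[0,0,0],[0,0,0],[0,0,0],[0,0,0],[0,0,0]]}}

```text
time: 14.3
tool_pos: [0.4735, 0.2447, 0.0303]
tcp_rot: [-0.031, -2.792, -0.007]
ft_force: [0.5, 0.1, 0.4]
width: 0.0569
```

Emit:
{"api": "apply_moves", "payload": {"jaw": [1,1,1,1,1,1,1,1], "translation": [[0,0,0],[0,0,0],[0,0,0],[0,0,0],[0,0,0],[0,0,0],[0,0,0],[0,0,0]], "angular": [[0,0,0],[0,0,0],[0,0,0],[0,0,0],[0,0,0],[0,0,0],[0,0,0],[0,0,0]]}}

```text
time: 14.97
tool_pos: [0.4738, 0.2448, 0.0308]
tcp_rot: [-0.031, -2.793, -0.007]
ft_force: [1.3, 0.1, 1.7]
width: 0.0497
```

Emit:
{"api": "apply_moves", "payload": {"jaw": [1,1,1,1,1,1,1,1], "translation": [[0,0,8],[0,0,20],[0,0,40],[0,0,65],[0,0,90],[0,0,120],[0,0,150],[0,0,170]], "angular": [[0,0,0],[0,0,0],[0,0,0],[0,0,0],[0,0,0],[0,0,0],[0,0,0],[0,0,0]]}}

```text
time: 15.63
tool_pos: [0.4738, 0.2448, 0.2051]
tcp_rot: [-0.031, -2.796, -0.009]
ft_force: [0.3, 0.3, -2.4]
width: 0.0493
```

Emit:
{"api": "apply_moves", "payload": {"jaw": [1,1,1,1,1,1,1,1], "translation": [[5,-15,0],[15,-45,0],[25,-80,0],[35,-115,0],[45,-150,0],[55,-185,0],[65,-220,0],[75,-255,0]], "angular": [[0,0,0],[0,0,-1],[0,0,-2],[0,0,-2],[0,0,-2],[0,0,-2],[0,0,-2],[0,0,-2]]}}

```text
time: 16.3
tool_pos: [0.5487, -0.012, 0.2019]
tcp_rot: [-0.08, -2.792, -0.016]
ft_force: [1.3, 0.3, -1.3]
width: 0.0498
```

Emit:
{"api": "apply_moves", "payload": {"jaw": [1,1,1,1,1,1,1,1], "translation": [[5,-25,0],[10,-50,0],[20,-70,0],[30,-90,0],[40,-95,0],[50,-95,0],[52,-95,0],[52,-95,0]], "angular": [[0,-6,0],[-0.8,-13,0],[-1.2,-20,0],[-1.7,-27,0],[-2.1,-34,0],[-2.6,-41,0],[-3,-48,0],[-3.5,-55,0]]}}

```text
time: 16.97
tool_pos: [0.6006, -0.1055, 0.2028]
tcp_rot: [0.073, 2.521, -0.03]
ft_force: [-0.1, 0.4, -1.6]
width: 0.0494
```

Run:
```python
from h import *
from scipy.spatial.transform import Rotation as R
st();print(R.from_rotvec(ctrl.observe()['tcp_rot']).as_matrix().round(3))
a,d=snap('scene');cv2.imwrite('pics/f.png',cv2.resize(a[60:270,150:350],None,fx=2.8,fy=2.8)[:,:,::-1])
```

```text
{'time': np.float64(16.967), 'joints': array([-0.303, -0.403,  1.856,  0.154,  1.087, -1.845]), 'joint_vel': array([-0.203, -1.158,  1.349,  0.52 , -1.582, -0.412]), 'tau': array([  0.828, -20.313, -48.268,  -0.137,  -1.07 ,   0.653]), 'tool_pos': array([ 0.601, -0.105,  0.203]), 'tcp_rot': array([ 0.073,  2.521, -0.03 ]), 'ft_force': array([-0.061,  0.431, -1.642]), 'moment': array([ 0.08 ,  0.337, -0.006]), 'width': np.float64(0.049)}
[[-0.813  0.06   0.579]
 [ 0.046  0.998 -0.039]
 [-0.581 -0.005 -0.814]]
```

View pics/f.png

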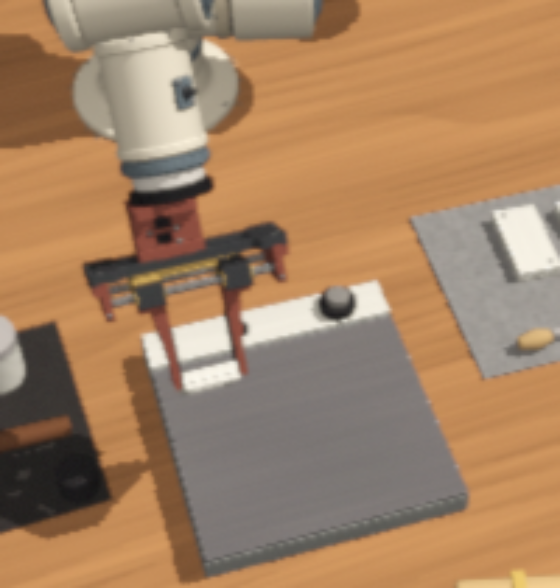

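Emit:
{"api": "apply_moves", "payload": {"jaw": [1,1,1,1,1,1,1,1], "translation": [[12,-1,0],[24,-2,0],[36,-3,-5],[48,-4,-15],[60,-5,-25],[60,-5,-35],[60,-5,-45],[60,-5,-55]], "angular": [[-0.4,-6,0],[-0.8,-12,0],[-1.1,-18,0],[-1.5,-24,0],[-1.9,-30,0],[-2.2,-35,0],[-2.2,-35,0],[-2.2,-35,0]]}}

```text
time: 17.68
tool_pos: [0.6576, -0.1012, 0.1514]
tcp_rot: [0.079, 1.938, -0.045]
ft_force: [-1.1, 0.4, -3.0]
width: 0.0495
```

```bash
cat > look.py <<'E'
from h import *
from scipy.spatial.transform import Rotation as R
st();print(R.from_rotvec(ctrl.observe()['tcp_rot']).as_matrix().round(3))
# scene crop + cloud of pale pixels around warmer, projected in x',z
a,d=snap('scene');w=cloud('scene',d)
g=a.astype(int);m=(g.min(2)>150)&(w[...,2]>.03)&(w[...,2]<.25)&(w[...,0]>.5)&(w[...,0]<.75)&(w[...,1]>-.16)&(w[...,1]<.13)
for s,p in comps(m,w,25): print(s,'min',(np.nanpercentile(p,3,axis=0)*1000).round(),'max',(np.nanpercentile(p,97,axis=0)*1000).round(),'n',end=' ');q=p-p.mean(0);print(np.linalg.svd(q,full_matrices=False)[2][2].round(2))
if len(sys.argv)>1: cv2.imwrite('pics/'+sys.argv[1],cv2.resize(a[60:270,150:350],None,fx=2.8,fy=2.8)[:,:,::-1])
E
python3 look.py g.png
```

```text
{'time': np.float64(17.683), 'joints': array([-0.313, -0.445,  2.251,  1.004,  0.264, -2.639]), 'joint_vel': array([ 0.106,  0.07 ,  0.03 , -0.294, -0.09 , -0.127]), 'tau': array([ -1.031, -27.318, -47.089,   3.644,  -3.618,   0.271]), 'tool_pos': array([ 0.658, -0.101,  0.151]), 'tcp_rot': array([ 0.079,  1.938, -0.045]), 'ft_force': array([-1.06 ,  0.442, -2.98 ]), 'moment': array([ 0.114,  0.774, -0.025]), 'width': np.float64(0.05)}
[[-0.359  0.077  0.93 ]
 [ 0.034  0.997 -0.069]
 [-0.933  0.007 -0.361]]
[210 149  19   7  77] min [ 510. -108.  230.] max [523. -63. 244.] n [ 0.52 -0.12 -0.85]
[224 215  21  11 130] min [ 593. -126.   41.] max [688. -76. 163.] n [-0.78  0.07  0.62]
```

View pics/g.png

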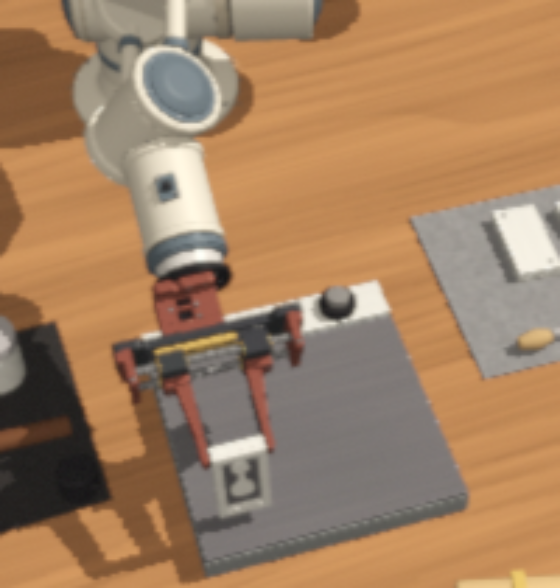

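Emit:
{"api": "apply_moves", "payload": {"jaw": [1,1,1,1,1,1,1,1], "translation": [[0,4,2],[0,8,4],[0,12,6],[0,14,6],[0,14,6],[0,14,6],[0,14,6],[0,14,6]], "angular": [[0,0,-1],[0,0,-2],[0,0,-3],[0,0,-4],[0,0,-5],[0,0,-6],[0,0,-7],[0,0,-8]]}}

```text
time: 18.4
tool_pos: [0.659, -0.0894, 0.1632]
tcp_rot: [0.192, 1.93, -0.155]
ft_force: [-0.2, -0.3, -2.1]
width: 0.0499
```

```bash
python3 look.py
```

```text
{'time': np.float64(18.4), 'joints': array([-0.161, -0.464,  2.243, -0.309,  0.166, -1.263]), 'joint_vel': array([ 0.165,  0.031, -0.02 , -2.078,  0.075,  2.183]), 'tau': array([ -0.857, -24.93 , -44.639,   2.467,  -5.382,  -2.934]), 'tool_pos': array([ 0.659, -0.089,  0.163]), 'tcp_rot': array([ 0.192,  1.93 , -0.155]), 'ft_force': array([-0.196, -0.32 , -2.121]), 'moment': array([ 0.226,  0.701, -0.024]), 'width': np.float64(0.05)}
[[-0.353  0.207  0.912]
 [ 0.06   0.978 -0.199]
 [-0.934 -0.016 -0.358]]
[233 144   9   6  28] min [517. -48. 236.] max [529. -27. 250.] n [-0.12 -0.54 -0.83]
[228 213  21   8 131] min [ 669. -115.  164.] max [690. -68. 174.] n [ 0.77 -0.17 -0.62]
```

Emit:
{"api": "apply_moves", "payload": {"jaw": [1,1,1,1,1,1,1,1], "translation": [[0,0,0],[0,0,0],[0,0,0],[0,0,-2],[0,0,-5],[0,0,-8],[0,0,-10],[0,0,-10]], "angular": [[0,0,0],[0,0,0],[0,0,0],[0,0,0],[0,0,0],[0,0,0],[0,0,0],[0,0,0]]}}

```text
time: 19.12
tool_pos: [0.6578, -0.0887, 0.1493]
tcp_rot: [0.198, 1.931, -0.146]
ft_force: [0.9, -0.2, -2.4]
width: 0.0494
```

```bash
python3 look.py h.png
python3 - <<'E'
from h import *
a,d=snap('scene');w=cloud('scene',d)
# depth profile along image column through the plate: all points near slot, z above plate top
m=(w[...,0]>.62)&(w[...,0]<.74)&(w[...,1]>-.13)&(w[...,1]<-.06)&(w[...,2]>.05)
for z0 in range(50,190,10):
    k=m&(w[...,2]*1000>z0)&(w[...,2]*1000<z0+10)
    if k.sum()>3: print(z0,k.sum(),(w[k][:,0].mean()*1000).round(),(w[k][:,0].std()*1000).round(),a[k].mean().round())
E
```

```text
{'time': np.float64(19.117), 'joints': array([-0.162, -0.448,  2.257, -0.344,  0.137, -1.22 ]), 'joint_vel': array([ 0.   , -0.006, -0.009,  0.018,  0.007, -0.019]), 'tau': array([-9.0000e-03, -2.4971e+01, -4.4414e+01, -4.1600e-01, -5.2080e+00,
        1.5200e-01]), 'tool_pos': array([ 0.658, -0.089,  0.149]), 'tcp_rot': array([ 0.198,  1.931, -0.146]), 'ft_force': array([ 0.901, -0.152, -2.446]), 'moment': array([ 0.163,  0.626, -0.003]), 'width': np.float64(0.049)}
[[-0.353  0.208  0.912]
 [ 0.068  0.978 -0.196]
 [-0.933 -0.007 -0.359]]
[222 148  20   5  72] min [512. -75. 224.] max [527. -28. 241.] n [ 0.78 -0.23 -0.58]
[228 216  21   8 131] min [ 665. -115.  149.] max [689. -68. 160.] n [ 0.76 -0.16 -0.62]
50 8 683.0 3.0 136.0
60 55 683.0 4.0 142.0
70 39 682.0 5.0 109.0
80 28 682.0 4.0 116.0
90 39 683.0 4.0 127.0
100 53 682.0 4.0 116.0
110 36 683.0 5.0 108.0
120 37 683.0 5.0 119.0
130 45 683.0 5.0 120.0
140 32 684.0 5.0 130.0
150 166 678.0 9.0 185.0
160 64 655.0 16.0 125.0
170 28 629.0 6.0 105.0
```

View pics/h.png

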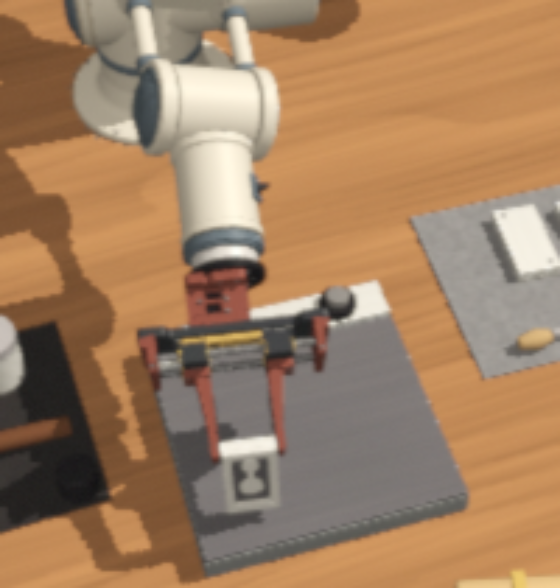

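Emit:
{"api": "apply_moves", "payload": {"jaw": [1,1,1,1,1,1,1,1], "translation": [[5,-1,-3],[10,-2,-7],[15,-3,-11],[15,-3,-14],[15,-3,-17],[15,-3,-19],[15,-3,-21],[15,-3,-23]], "angular": [[0,0,0],[0,0,0],[0,0,0],[0,0,0],[0,0,0],[0,0,0],[0,0,0],[0,0,0]]}}

```text
time: 19.88
tool_pos: [0.6734, -0.0915, 0.1283]
tcp_rot: [0.197, 1.928, -0.146]
ft_force: [-1.9, -0.4, 4.9]
width: 0.0495
```

Emit:
{"api": "apply_moves", "payload": {"jaw": [1,1,1,1,1,1,1,1], "translation": [[-2,0,-2],[-5,1,-3],[-8,2,-4],[-12,2,-5],[-16,3,-6],[-20,4,-7],[-24,5,-8],[-24,5,-8]], "angular": [[0,0,0],[0,0,0],[0,0,0],[0,0,0],[0,0,0],[0,0,0],[0,0,0],[0,0,0]]}}

```text
time: 20.55
tool_pos: [0.65, -0.0861, 0.1236]
tcp_rot: [0.196, 1.923, -0.145]
ft_force: [1.7, -0.3, 5.6]
width: 0.0495
```

```bash
cat > prof.py <<'E'
from h import *
a,d=snap('scene');w=cloud('scene',d)
y0,y1=map(float,sys.argv[1:3])
m=(w[...,0]>.54)&(w[...,0]<.74)&(w[...,1]>y0)&(w[...,1]<y1)
for z0 in range(40,170,10):
    k=m&(w[...,2]*1000>z0)&(w[...,2]*1000<z0+10)
    if k.sum()>3: print(z0,k.sum(),(np.percentile(w[k][:,0],[10,50,90])*1000).round(),a[k].mean().round())
E
python3 prof.py -.13 -.06;python3 look.py
```

```text
40 95 [590. 693. 700.] 144.0
50 50 [686. 690. 698.] 120.0
60 45 [685. 688. 695.] 132.0
70 49 [682. 687. 696.] 148.0
80 61 [680. 685. 692.] 130.0
90 48 [677. 682. 690.] 118.0
100 63 [676. 681. 688.] 133.0
110 60 [672. 677. 683.] 127.0
120 89 [575. 669. 682.] 128.0
130 190 [577. 666. 678.] 162.0
140 73 [553. 615. 633.] 95.0
150 63 [576. 598. 611.] 89.0
160 34 [576. 592. 597.] 79.0
{'time': np.float64(20.6), 'joints': array([-0.161, -0.431,  2.301, -0.65 ,  0.077, -0.912]), 'joint_vel': array([ 0.002,  0.007, -0.007, -0.002,  0.   ,  0.003]), 'tau': array([ -0.2  , -19.195, -35.776,  -0.196,  -1.974,  -0.13 ]), 'tool_pos': array([ 0.65 , -0.086,  0.124]), 'tcp_rot': array([ 0.196,  1.923, -0.145]), 'ft_force': array([0.512, 1.136, 6.027]), 'moment': array([ 0.009, -0.9  ,  0.089]), 'width': np.float64(0.05)}
[[-0.345  0.206  0.916]
 [ 0.067  0.978 -0.195]
 [-0.936 -0.006 -0.352]]
[223 152  19   5  74] min [504. -70. 198.] max [524. -26. 215.] n [ 0.58 -0.24 -0.78]
[229 218  21  32 259] min [ 661. -115.   42.] max [699. -68. 138.] n [ 0.94 -0.22  0.24]
[237 233   7   9  33] min [ 683. -100.   68.] max [690. -85.  95.] n [ 0.97 -0.2   0.16]
```

Emit:
{"api": "apply_moves", "payload": {"jaw": [1,1,1,1,1,1,1,1], "translation": [[-4,1,0],[-9,2,-1],[-14,3,-2],[-19,4,-4],[-26,5,-7],[-34,7,-12],[-40,8,-18],[-46,9,-25]], "angular": [[0.4,2,0],[0.9,4.4,0],[1.3,6.4,0],[1.8,8.8,0],[3,14.7,0],[4.2,20.6,0],[5.4,26.5,0],[6.6,32.3,0]]}}

```text
time: 21.32
tool_pos: [0.6045, -0.0773, 0.1005]
tcp_rot: [0.251, 2.497, -0.095]
ft_force: [2.8, 2.6, 2.1]
width: 0.0471
```

```bash
python3 prof.py -.13 -.06;python3 look.py
```

```text
40 62 [603. 688. 695.] 162.0
50 120 [673. 681. 690.] 165.0
60 82 [665. 670. 679.] 177.0
70 97 [653. 662. 669.] 181.0
80 95 [645. 651. 662.] 164.0
90 110 [629. 642. 651.] 170.0
100 91 [619. 632. 640.] 162.0
110 95 [606. 625. 630.] 187.0
120 23 [592. 598. 620.] 103.0
130 20 [585. 590. 595.] 91.0
140 39 [545. 580. 587.] 101.0
150 18 [552. 579. 581.] 81.0
{'time': np.float64(21.367), 'joints': array([-0.168, -0.362,  2.012, -0.036,  0.866, -1.524]), 'joint_vel': array([ 0.006, -0.017,  0.094, -0.02 , -0.232,  0.025]), 'tau': array([-1.3000e-01, -2.3167e+01, -3.7317e+01, -4.4000e-01, -3.0140e+00,
        3.7000e-02]), 'tool_pos': array([ 0.604, -0.077,  0.1  ]), 'tcp_rot': array([ 0.252,  2.505, -0.094]), 'ft_force': array([-2.985,  0.448,  2.19 ]), 'moment': array([0.346, 0.284, 0.208]), 'width': np.float64(0.046)}
[[-0.794  0.202  0.573]
 [ 0.158  0.979 -0.125]
 [-0.586 -0.009 -0.81 ]]
[227 208  23  40 399] min [ 616. -115.   36.] max [693. -59. 118.] n [-0.6   0.43 -0.67]
[235 216   9  21 114] min [635. -98.  64.] max [671. -77. 102.] n [ 0.67 -0.22  0.71]
```

Run:
```python
from h import *
a,d=snap('scene');cv2.imwrite('pics/i.png',cv2.resize(a[160:270,200:290],None,fx=5,fy=5,interpolation=cv2.INTER_CUBIC)[:,:,::-1]);st()
```

```text
{'time': np.float64(21.467), 'joints': array([-0.168, -0.364,  2.022, -0.038,  0.853, -1.523]), 'joint_vel': array([ 0.   , -0.011,  0.069, -0.009, -0.043,  0.006]), 'tau': array([ -0.771, -26.563, -44.114,  -0.404,  -2.733,  -0.053]), 'tool_pos': array([ 0.604, -0.077,  0.096]), 'tcp_rot': array([ 0.252,  2.5  , -0.095]), 'ft_force': array([-1.594,  1.497,  1.279]), 'moment': array([0.272, 0.141, 0.158]), 'width': np.float64(0.046)}
```

View pics/i.png

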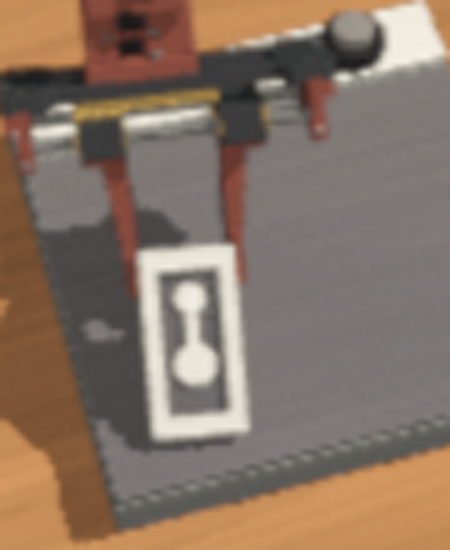

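Emit:
{"api": "apply_moves", "payload": {"jaw": [1,1,1,1,1,1,1,1], "translation": [[-2,0,-4],[-4,1,-8],[-5,1,-11],[-6,1,-15],[-7,1,-19],[-7,1,-23],[-8,1,-26],[-8,1,-28]], "angular": [[0.6,3,0],[1.2,6,0],[1.6,8,0],[2,10,0],[2.5,12,0],[3,14,0],[3.4,16,0],[3.4,16,0]]}}

```text
time: 22.13
tool_pos: [0.5943, -0.0765, 0.0649]
tcp_rot: [0.28, 2.788, -0.06]
ft_force: [-0.6, 0.6, -0.0]
width: 0.0446
```

```bash
python3 prof.py -.13 -.06;python3 - <<'E'
from h import *
a,d=snap('scene');cv2.imwrite('pics/j.png',cv2.resize(a[160:270,200:290],None,fx=5,fy=5,interpolation=cv2.INTER_CUBIC)[:,:,::-1]);st()
E
```

```text
40 58 [555. 681. 702.] 132.0
50 225 [664. 681. 697.] 185.0
60 222 [634. 652. 669.] 183.0
70 155 [614. 626. 643.] 186.0
80 69 [598. 611. 620.] 181.0
90 16 [589. 592. 597.] 62.0
100 17 [583. 588. 591.] 71.0
110 8 [585. 587. 589.] 73.0
130 13 [594. 597. 599.] 72.0
140 97 [581. 596. 601.] 92.0
150 89 [551. 585. 594.] 79.0
160 120 [558. 579. 586.] 60.0
{'time': np.float64(22.233), 'joints': array([-0.176, -0.155,  1.826, -0.018,  1.128, -1.542]), 'joint_vel': array([ 0.001, -0.013, -0.002, -0.002,  0.006,  0.001]), 'tau': array([-3.7100e-01, -3.4757e+01, -4.2489e+01, -1.9700e-01, -1.9670e+00,
        1.8000e-02]), 'tool_pos': array([ 0.594, -0.076,  0.065]), 'tcp_rot': array([ 0.28 ,  2.787, -0.06 ]), 'ft_force': array([-0.325, -0.009, -0.761]), 'moment': array([ 0.043,  0.124, -0.01 ]), 'width': np.float64(0.036)}
```

View pics/j.png

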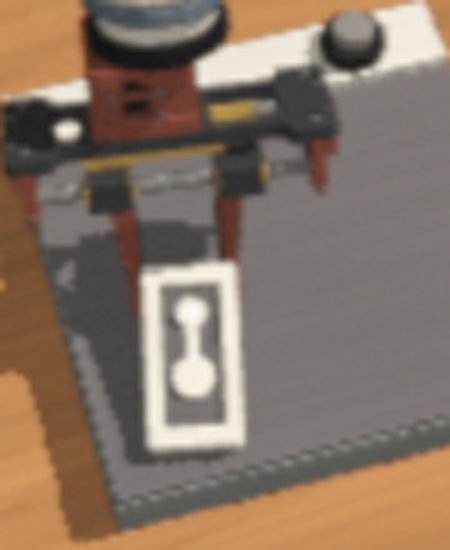

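Emit:
{"api": "apply_moves", "payload": {"jaw": [1,1,1,1,1,1,1,1], "translation": [[0,0,-3],[-2,0,-6],[-10,2,-6],[-20,4,-6],[-30,6,-6],[-45,9,-6],[-60,12,-4],[-70,14,0]], "angular": [[0,0,0],[0,0,0],[0,0,0],[0.6,3,0],[1.2,6,0],[2,10,0],[3,15,0],[4,20,0]]}}

```text
time: 22.9
tool_pos: [0.5235, -0.0622, 0.0675]
tcp_rot: [-0.309, -3.111, 0.012]
ft_force: [0.6, -0.1, -0.3]
width: 0.0007
```

Emit:
{"api": "apply_moves", "payload": {"jaw": [0.35,0.35,0.35,0.35,0.35,0.35,0.35,0.35], "translation": [[0,0,15],[0,0,40],[0,0,70],[0,15,100],[0,45,120],[0,80,130],[0,120,130],[0,160,130]], "angular": [[0,0,0],[0,0,0],[0,0,2],[0,0,4],[0,0,6],[0,0,7],[0,0,7],[0,0,7]]}}

```text
time: 23.57
tool_pos: [0.5251, 0.0986, 0.1988]
tcp_rot: [-0.122, -3.132, 0.012]
ft_force: [0.4, 0.4, -1.1]
width: 0.0504
```

```bash
cat > plates.py <<'E'
from meas import *
from scipy.spatial.transform import Rotation as R
from m2 import mallet_tin
# pale plate blobs in top view: on pad (z~20) and on warmer (z~51)
def plates():
    b,db=snap('top');w=cloud('top',db);z=w[...,2];g=b.astype(int).min(2)
    for nm,m in [('pad',(z>.012)&(z<.03)&(g>120)&(w[...,1]>.15)),('warmer',(z>.041)&(z<.09)&(abs(w[...,1]+.01)<.17))]:
        for s,p in comps(m&(w[...,0]>.3)&(w[...,0]<.76),w): print(nm,s,*rect(p[:,:2]),'z',np.round(np.nanpercentile(p[:,2],[5,50,95])*1000,1))
    return b,db
if __name__=='__main__':
    s=ctrl.observe();r=R.from_rotvec(s['tcp_rot']).as_matrix()
    print(round(s['time'],1),s['tool_pos'].round(3),s['joints'].round(2),'ty',r[:,1].round(3),'tz',r[:,2].round(3))
    b,db=plates();mallet_tin(b,db,-.5,-.2)
E
python3 plates.py
```

```text
23.6 [0.525 0.099 0.199] [ 0.13 -0.08  1.49 -0.01  1.75 -1.37] ty [ 0.078  0.997 -0.008] tz [-0.008 -0.008 -1.   ]
pad [100 224  21  39 764] [434.8 403. ] -0.3 [98.3 51.6] z [16.4 19.5 22.5]
pad [129 227  16  40 410] [424.8 329.9] -1.7 [99.9 40. ] z [16.6 19.8 22.6]
warmer [278 134  35  43 767] [651.9 -80.7] -28.9 [100.8  49.9] z [43.4 49.  53.1]
warmer [236 225   7  15  60] [458.3  63.5] 9.0 [35.5 12.5] z [44.8 47.5 57.4]
head [417 200  21  34 589] [ 489.2 -404.8] -1.0 [82.1 43.9] mean [ 488.1 -404.2   45.6] z [42.3 45.6 48.5]
handle [372 246  27  25 496] [ 390.9 -288.8] 72.4 [57.  56.6] mean [ 391.1 -286.9   71.5] z [65.8 72.2 74.9]
```

Emit:
{"api": "apply_moves", "payload": {"jaw": [0.25,0.25,0.25,0.25,0.25,0.25,0.25,0.25], "translation": [[20,-30,0],[42,-60,0],[64,-90,0],[86,-120,0],[107,-150,0],[127,-180,-10],[127,-180,-40],[127,-180,-70]], "angular": [[0,0,-4],[0,0,-8],[0,0,-13],[0,0,-18],[0,0,-23],[0,0,-24.5],[0,0,-24.5],[0,0,-24.5]]}}

```text
time: 24.28
tool_pos: [0.6533, -0.0853, 0.1273]
tcp_rot: [-0.786, -3.032, 0.009]
ft_force: [0.1, 0.4, -0.4]
width: 0.0663
```

Emit:
{"api": "apply_moves", "payload": {"jaw": [0.25,0.25,0.25,0.25,0.25,0.25,0.25,0.25], "translation": [[0,0,-15],[0,0,-30],[0,0,-43],[0,0,-53],[0,0,-61],[0,0,-66],[0,0,-69],[0,0,-69]], "angular": [[0,0,0],[0,0,0],[0,0,0],[0,0,0],[0,0,0],[0,0,0],[0,0,0],[0,0,0]]}}

```text
time: 24.95
tool_pos: [0.6523, -0.0826, 0.0583]
tcp_rot: [-0.78, -3.03, 0.009]
ft_force: [-0.4, -0.4, -0.3]
width: 0.0658
```

Emit:
{"api": "apply_moves", "payload": {"jaw": [1,1,1,1,1,1,1,1], "translation": [[0,0,0],[0,0,0],[0,0,0],[0,0,0],[0,0,0],[0,0,0],[0,0,0],[0,0,0]], "angular": [[0,0,0],[0,0,0],[0,0,0],[0,0,0],[0,0,0],[0,0,0],[0,0,0],[0,0,0]]}}

```text
time: 25.62
tool_pos: [0.6527, -0.0824, 0.0586]
tcp_rot: [-0.78, -3.031, 0.008]
ft_force: [1.0, 2.0, 5.2]
width: 0.0499
```

Emit:
{"api": "apply_moves", "payload": {"jaw": [1,1,1,1,1,1,1,1], "translation": [[0,0,8],[-6,-3,15],[-16,-9,15],[-26,-15,15],[-36,-20,15],[-46,-25,15],[-48,-26,10],[-48,-26,5]], "angular": [[0,0,0],[0,0,5],[0,0,10],[0,0,15],[0,0,20],[0,0,25],[0,0,25.5],[0,0,25.5]]}}

```text
time: 26.28
tool_pos: [0.6034, -0.1092, 0.0622]
tcp_rot: [-0.096, -3.127, 0.014]
ft_force: [-0.3, -1.0, -2.3]
width: 0.0503
```

Emit:
{"api": "apply_moves", "payload": {"jaw": [1,1,1,1,0.3,0.3,0.3,0.3], "translation": [[0,0,-2],[0,0,-4],[0,0,-5],[0,0,-5],[0,0,-5],[0,0,-5],[0,0,-5],[0,0,-5]], "angular": [[0,0,0],[0,0,0],[0,0,0],[0,0,0],[0,0,0],[0,0,0],[0,0,0],[0,0,0]]}}

```text
time: 26.95
tool_pos: [0.6045, -0.1086, 0.0577]
tcp_rot: [-0.092, -3.129, 0.014]
ft_force: [0.4, -0.2, 0.2]
width: 0.0616
```

Emit:
{"api": "apply_moves", "payload": {"jaw": [0.3,0.3,0.3,0.3,0.3,0.3,0.3,0.3], "translation": [[0,0,15],[0,0,40],[0,0,75],[0,5,110],[-10,40,140],[-20,80,145],[-35,120,145],[-50,158,145]], "angular": [[0,0,0],[0,0,0],[0,0,0],[0,0,0],[0,0,0],[0,0,0],[0,0,0],[0,0,0]]}}

```text
time: 27.62
tool_pos: [0.5559, 0.0463, 0.2041]
tcp_rot: [-0.094, -3.131, 0.013]
ft_force: [0.3, 1.4, -0.0]
width: 0.0613
```

```bash
python3 plates.py
```

```text
27.6 [0.556 0.046 0.204] [ 0.03 -0.02  1.41 -0.01  1.76 -1.49] ty [ 0.06   0.998 -0.008] tz [-0.009 -0.008 -1.   ]
pad [117 191  38   5 108] [564.2 338.4] 87.0 [99.1  9.1] z [16.3 19.7 22.3]
pad [100 224  21  39 767] [434.8 402.7] 0.2 [98.6 51.3] z [16.8 19.6 22.7]
pad [129 227  25  41 772] [424.3 322.4] -6.9 [100.   51.5] z [16.7 19.8 22.5]
warmer [296 154  22  40 787] [ 602.9 -108.6] -3.5 [101.3  50.2] z [43.5 48.8 53.1]
warmer [226 225  17  17 215] [455.6  77.4] -26.4 [40.  39.3] z [44.4 48.2 58.7]
head [427 221  11  13 109] [ 462.6 -414. ] 1.3 [29.5 27.3] mean [ 460.8 -414.2   46.5] z [43.1 46.6 49.4]
handle [372 246  27  25 470] [ 390.5 -289.3] -36.1 [57.1 56. ] mean [ 390.1 -288.7   71.9] z [68.8 72.2 74.8]
```

Emit:
{"api": "apply_moves", "payload": {"jaw": [0.3,0.3,0.3,0.3,0.3,0.3,0.3,0.3], "translation": [[-12,38,0],[-24,76,0],[-36,114,0],[-48,152,0],[-60,190,0],[-72,228,0],[-82,260,0],[-86,272,-10]], "angular": [[0.5,-0.5,-1],[0.5,-0.5,-2],[0.5,-0.5,-3],[0.5,-0.5,-3.6],[0.5,-0.5,-3.6],[0.5,-0.5,-3.6],[0.5,-0.5,-3.6],[0.5,-0.5,-3.6]]}}

```text
time: 28.33
tool_pos: [0.4688, 0.3211, 0.1945]
tcp_rot: [-0.185, -3.135, -0.007]
ft_force: [0.3, -0.3, 0.6]
width: 0.0615
```

Emit:
{"api": "apply_moves", "payload": {"jaw": [0.3,0.3,0.3,0.3,0.3,0.3,0.3,0.3], "translation": [[0,0,-25],[0,0,-50],[0,0,-75],[0,0,-100],[0,0,-118],[0,0,-128],[0,0,-134],[0,0,-134]], "angular": [[0,0,0],[0.7,6,0],[1.5,12,0],[2.2,18,0],[3,24,0],[3.4,27.8,0],[3.4,27.8,0],[3.4,27.8,0]]}}

```text
time: 29.0
tool_pos: [0.4698, 0.3156, 0.0554]
tcp_rot: [-0.164, -2.642, -0.038]
ft_force: [-1.3, 0.1, 1.5]
width: 0.0613
```

```bash
python3 plates.py
```

```text
29.0 [0.47  0.316 0.055] [ 0.4   0.4   1.28  0.25  1.89 -1.02] ty [ 0.123  0.992 -0.002] tz [-0.472  0.057 -0.88 ]
warmer [296 154  22  40 789] [ 602.7 -108.7] -3.4 [100.5  50.2] z [43.6 48.7 52.9]
warmer [226 225  17  17 216] [455.5  77.5] -27.4 [40.1 39.5] z [44.6 48.6 58.2]
head [417 200  21  34 631] [ 489.4 -404.6] -1.0 [82.5 44.9] mean [ 488.6 -403.5   45.2] z [41.2 45.4 48.3]
handle [372 246  27  25 504] [ 391.  -288.7] -21.7 [56.8 56.6] mean [ 391.1 -287.3   71.7] z [65.2 72.2 74.9]
```

Emit:
{"api": "apply_moves", "payload": {"jaw": [0.3,0.3,0.3,0.3,0.3,0.3,0.3,0.3], "translation": [[0,0,-3],[0,0,-8],[0,0,-14],[0,0,-19],[0,0,-23],[0,0,-26],[0,0,-28],[0,0,-28]], "angular": [[0,0,0],[0,0,0],[0,0,0],[0,0,0],[0,0,0],[0,0,0],[0,0,0],[0,0,0]]}}

```text
time: 29.72
tool_pos: [0.4696, 0.3169, 0.0302]
tcp_rot: [-0.161, -2.644, -0.041]
ft_force: [-0.1, 0.7, -0.2]
width: 0.0616
```

Emit:
{"api": "apply_moves", "payload": {"jaw": [1,1,1,1,1,1,1,1], "translation": [[0,0,-1],[0,0,-1],[0,0,-1],[0,0,-1],[0,0,-1],[0,0,-1],[0,0,-1],[0,0,-1]], "angular": [[0,0,0],[0,0,0],[0,0,0],[0,0,0],[0,0,0],[0,0,0],[0,0,0],[0,0,0]]}}

```text
time: 30.38
tool_pos: [0.47, 0.317, 0.0298]
tcp_rot: [-0.161, -2.645, -0.041]
ft_force: [-0.2, 0.6, -1.3]
width: 0.0499
```

Emit:
{"api": "apply_moves", "payload": {"jaw": [1,1,1,1,1,1,1,1], "translation": [[0,0,8],[0,0,20],[0,0,40],[0,0,65],[0,0,90],[0,0,120],[0,0,150],[0,0,170]], "angular": [[0,0,0],[0,0,0],[0,0,0],[0,0,0],[0,0,0],[0,0,0],[0,0,0],[0,0,0]]}}

```text
time: 31.05
tool_pos: [0.4701, 0.3171, 0.2045]
tcp_rot: [-0.16, -2.649, -0.044]
ft_force: [0.4, 0.3, -2.0]
width: 0.0499
```

Emit:
{"api": "apply_moves", "payload": {"jaw": [1,1,1,1,1,1,1,1], "translation": [[8,-12,0],[22,-36,0],[40,-64,0],[58,-92,0],[76,-120,0],[94,-148,0],[112,-176,0],[130,-204,0]], "angular": [[0,0,0],[0,0,1],[0,0,2],[0,0,3.2],[0,0,3.2],[0,0,3.2],[0,0,3.2],[0,0,3.2]]}}

```text
time: 31.72
tool_pos: [0.6005, 0.1105, 0.1988]
tcp_rot: [-0.088, -2.646, -0.022]
ft_force: [0.5, 0.3, -3.0]
width: 0.0499
```

Emit:
{"api": "apply_moves", "payload": {"jaw": [1,1,1,1,1,1,1,1], "translation": [[15,-25,0],[30,-50,0],[45,-75,0],[58,-98,0],[68,-115,0],[72,-122,0],[72,-122,0],[72,-122,0]], "angular": [[-0.4,-6,0],[-0.8,-12,0],[-1.2,-18,0],[-1.6,-24,0],[-2,-30,0],[-2.4,-36,0],[-2.8,-42,0],[-3.2,-48,0]]}}

```text
time: 32.38
tool_pos: [0.6715, -0.011, 0.1992]
tcp_rot: [0.094, 2.79, -0.018]
ft_force: [0.8, 0.3, -2.9]
width: 0.0501
```

Emit:
{"api": "apply_moves", "payload": {"jaw": [1,1,1,1,1,1,1,1], "translation": [[0,0,0],[0,0,0],[0,0,0],[0,0,-10],[0,0,-20],[0,0,-30],[0,0,-40],[0,0,-45]], "angular": [[-0.4,-6,0],[-0.8,-12,0],[-1.2,-18,0],[-1.6,-24,0],[-2,-30,0],[-2.4,-36,0],[-2.8,-42,0],[-2.8,-42,0]]}}

```text
time: 33.05
tool_pos: [0.6658, -0.0094, 0.1406]
tcp_rot: [0.068, 2.074, -0.043]
ft_force: [-1.4, 0.9, -7.3]
width: 0.05
```

```bash
python3 plates.py; python3 prof.py -.04 .02
```

```text
33.0 [ 0.666 -0.009  0.141] [-0.06 -0.42  2.18 -0.01  0.32 -1.56] ty [ 0.067  0.998 -0.002] tz [ 0.874 -0.059 -0.483]
pad [117 191  38   5 114] [563.2 338.5] 85.8 [99.4  9. ] z [16.4 19.5 22.1]
pad [100 224  21  39 769] [434.8 403.2] -0.9 [98.1 51.7] z [16.6 19.7 22.6]
warmer [258 143  20   5  91] [673.9 -10.8] 86.2 [48.3  2.5] z [48.6 68.6 89.3]
warmer [296 154  22  40 510] [ 602.5 -108.7] -3.6 [100.5  49.8] z [43.4 49.  53. ]
warmer [226 225  16  17 211] [455.3  78.3] -1.1 [39.9 38.1] z [44.9 48.4 58.2]
head [417 200  21  34 625] [ 489.3 -403.9] -0.2 [82.6 46.8] mean [ 488.5 -403.6   45.3] z [41.6 45.5 48.3]
handle [372 246  27  25 501] [ 390.7 -288.9] 70.8 [57.3 56.5] mean [ 390.8 -287.3   71.5] z [65.4 72.1 74.9]
40 36 [572. 657. 706.] 110.0
50 52 [688. 693. 696.] 147.0
60 39 [687. 690. 695.] 114.0
70 31 [687. 691. 696.] 118.0
80 37 [686. 692. 695.] 127.0
90 45 [688. 691. 696.] 124.0
100 40 [688. 691. 695.] 106.0
110 36 [688. 692. 697.] 122.0
120 46 [689. 692. 695.] 125.0
130 28 [689. 694. 697.] 132.0
140 132 [680. 689. 695.] 187.0
150 85 [597. 671. 692.] 136.0
160 66 [596. 646. 661.] 97.0
```

Emit:
{"api": "apply_moves", "payload": {"jaw": [1,1,1,1,1,1,1,1], "translation": [[0,0,0],[-3,0,0],[-6,0,-3],[-8,0,-6],[-8,0,-10],[-8,0,-14],[-8,0,-18],[-8,0,-20]], "angular": [[-0.1,-2,0],[-0.3,-4,0],[-0.4,-6,0],[-0.5,-8,0],[-0.5,-8,0],[-0.5,-8,0],[-0.5,-8,0],[-0.5,-8,0]]}}

```text
time: 33.82
tool_pos: [0.6648, -0.0092, 0.1359]
tcp_rot: [0.063, 1.919, -0.045]
ft_force: [0.6, -1.4, -2.6]
width: 0.05
```

Emit:
{"api": "apply_moves", "payload": {"jaw": [1,1,1,1,1,1,1,1], "translation": [[0,0,-3],[0,0,-6],[0,0,-8],[0,0,-10],[0,0,-11],[0,0,-12],[0,0,-13],[0,0,-13]], "angular": [[0,0,0],[0,0,0],[0,0,0],[0,0,0],[0,0,0],[0,0,0],[0,0,0],[0,0,0]]}}

```text
time: 34.48
tool_pos: [0.6624, -0.0089, 0.1278]
tcp_rot: [0.064, 1.925, -0.045]
ft_force: [-0.1, -0.1, 0.5]
width: 0.0497
```

```bash
python3 look.py;python3 prof.py -.04 .02
```

```text
{'time': np.float64(34.483), 'joints': array([-0.063, -0.417,  2.285, -0.048,  0.057, -1.522]), 'joint_vel': array([ 0.   ,  0.001, -0.001, -0.006,  0.003,  0.003]), 'tau': array([ 1.0000e-02, -2.3058e+01, -4.0652e+01,  7.0000e-03, -4.5790e+00,
        2.5000e-02]), 'tool_pos': array([ 0.662, -0.009,  0.128]), 'tcp_rot': array([ 0.064,  1.925, -0.045]), 'ft_force': array([-0.075, -0.121,  0.515]), 'moment': array([ 0.043,  0.257, -0.025]), 'width': np.float64(0.05)}
[[-0.347  0.066  0.936]
 [ 0.023  0.998 -0.062]
 [-0.938 -0.    -0.347]]
[244 147  18   7  71] min [512. -16. 206.] max [527.  28. 219.] n [ 0.64 -0.11 -0.76]
[260 211  20  33 254] min [675. -33.  40.] max [703.  14. 139.] n [0.98 0.16 0.14]
[231 213   9  21  69] min [590. -91.  38.] max [652. -80.  55.] n [0.02 0.94 0.33]
[218 224  13  16  82] min [ 608. -134.   34.] max [ 656. -113.   56.] n [ 0.    0.5  -0.87]
[268 229   6   6  28] min [694. -18.  70.] max [698.  -4.  87.] n [ 0.99 -0.02  0.11]
40 81 [591. 700. 705.] 154.0
50 51 [693. 696. 701.] 121.0
60 34 [694. 697. 702.] 135.0
70 51 [691. 696. 699.] 144.0
80 55 [688. 693. 698.] 132.0
90 49 [688. 692. 698.] 125.0
100 50 [687. 691. 696.] 135.0
110 54 [685. 689. 693.] 136.0
120 43 [644. 689. 692.] 140.0
130 208 [591. 679. 690.] 165.0
140 49 [618. 651. 666.] 106.0
150 40 [583. 624. 640.] 107.0
160 32 [561. 591. 615.] 94.0
```

Emit:
{"api": "apply_moves", "payload": {"jaw": [1,1,1,1,1,1,1,1], "translation": [[-6,0,0],[-12,1,-0.5],[-19,1,-1.5],[-27,2,-3.5],[-35,2,-6.5],[-42,3,-10.5],[-50,3,-15.5],[-50,3,-15.5]], "angular": [[0,1,0],[0.1,2.3,0],[0.2,3.7,0],[0.4,5.7,0],[0.5,7.7,0],[0.7,10.7,0],[0.9,13.7,0],[0.9,13.7,0]]}}

```text
time: 35.25
tool_pos: [0.6137, -0.006, 0.1169]
tcp_rot: [0.071, 2.159, -0.038]
ft_force: [-2.5, 0.1, 8.7]
width: 0.0501
```

```bash
python3 look.py|grep -v '^\[\|^ \['; python3 plates.py | head -1; python3 prof.py -.04 .02
```

```text
{'time': np.float64(35.25), 'joints': array([-0.064, -0.563,  2.273, -0.004,  0.45 , -1.566]), 'joint_vel': array([ 0.001,  0.011,  0.021, -0.003, -0.092,  0.006]), 'tau': array([ -0.054, -15.781, -38.787,   0.055,  -1.907,  -0.046]), 'tool_pos': array([ 0.614, -0.006,  0.117]), 'tcp_rot': array([ 0.071,  2.159, -0.038]), 'ft_force': array([-2.534,  0.111,  8.702]), 'moment': array([-0.062, -0.637,  0.012]), 'width': np.float64(0.05)}
35.3 [ 0.614 -0.006  0.117] [-0.06 -0.56  2.27 -0.    0.45 -1.57] ty [ 0.066  0.998 -0.   ] tz [ 0.83  -0.055 -0.554]
40 80 [566. 680. 697.] 164.0
50 86 [668. 674. 681.] 150.0
60 54 [664. 669. 674.] 151.0
70 69 [659. 665. 669.] 178.0
80 77 [653. 658. 665.] 156.0
90 64 [648. 653. 658.] 151.0
100 74 [643. 649. 653.] 156.0
110 87 [633. 643. 649.] 141.0
120 114 [619. 632. 644.] 169.0
130 83 [547. 621. 641.] 156.0
140 36 [548. 593. 602.] 106.0
150 26 [557. 581. 590.] 111.0
160 21 [548. 573. 577.] 108.0
```

Emit:
{"api": "apply_moves", "payload": {"jaw": [1,1,1,1,1,1,1,1], "translation": [[-4,0,-2],[-8,0,-4],[-12,1,-6],[-16,1,-9],[-20,1,-12],[-24,2,-15],[-27,2,-18],[-27,2,-18]], "angular": [[0,0.5,0],[0.1,1,0],[0.1,2,0],[0.2,3,0],[0.2,4,0],[0.3,5,0],[0.4,6,0],[0.4,6,0]]}}

```text
time: 36.07
tool_pos: [0.5852, -0.0039, 0.094]
tcp_rot: [0.075, 2.271, -0.035]
ft_force: [-6.0, -0.4, 7.5]
width: 0.0488
```

```bash
python3 plates.py | head -1; python3 prof.py -.04 .02
```

```text
36.1 [ 0.585 -0.004  0.094] [-0.06 -0.6   2.28 -0.    0.59 -1.57] ty [ 0.066  0.998 -0.   ] tz [ 0.763 -0.051 -0.645]
40 54 [601. 676. 707.] 157.0
50 131 [659. 668. 677.] 176.0
60 104 [646. 655. 662.] 185.0
70 102 [635. 643. 651.] 186.0
80 115 [621. 631. 639.] 165.0
90 130 [600. 617. 626.] 163.0
100 95 [588. 608. 618.] 181.0
110 63 [571. 602. 610.] 164.0
120 29 [560. 566. 574.] 96.0
130 22 [554. 558. 563.] 106.0
140 17 [547. 552. 555.] 108.0
150 11 [548. 551. 556.] 146.0
160 67 [547. 552. 556.] 120.0
```

Emit:
{"api": "apply_moves", "payload": {"jaw": [1,1,1,1,1,1,1,1], "translation": [[-2,0,-3],[-4,0,-6],[-5,0,-9],[-6,0,-12],[-7,0,-16],[-8,0,-20],[-9,0,-24],[-9,0,-27]], "angular": [[0.1,2,0],[0.3,4,0],[0.4,6,0],[0.5,9,0],[0.7,12,0],[0.9,15,0],[1.1,18,0],[1.3,21,0]]}}

```text
time: 36.83
tool_pos: [0.5743, -0.0036, 0.0635]
tcp_rot: [0.086, 2.646, -0.024]
ft_force: [-2.3, 0.2, 0.3]
width: 0.0453
```

```bash
python3 plates.py | head -1; python3 prof.py -.04 .02
```

```text
36.8 [ 0.574 -0.004  0.063] [-0.06 -0.35  2.03 -0.    0.97 -1.57] ty [ 0.066  0.998 -0.002] tz [ 0.473 -0.033 -0.88 ]
40 62 [594. 679. 693.] 149.0
50 223 [645. 664. 682.] 186.0
60 222 [616. 634. 652.] 187.0
70 172 [590. 608. 622.] 190.0
80 65 [577. 594. 601.] 193.0
90 20 [567. 572. 575.] 81.0
100 17 [561. 567. 570.] 75.0
110 13 [560. 563. 565.] 66.0
130 16 [567. 570. 575.] 81.0
140 83 [553. 566. 572.] 111.0
150 68 [550. 554. 567.] 87.0
160 87 [545. 549. 554.] 74.0
```

Emit:
{"api": "apply_moves", "payload": {"jaw": [1,1,1,1,1,1,1,1], "translation": [[0,0,-2],[-2,0,-4],[-10,1,-4],[-20,1,-4],[-30,2,-4],[-45,3,-4],[-60,4,-2],[-70,4,4]], "angular": [[0,0,0],[0,0,0],[0.1,2,0],[0.3,6,0],[0.6,10,0],[1,16,0],[1.4,22,0],[1.8,28,0]]}}

```text
time: 37.6
tool_pos: [0.5041, 0.0004, 0.0695]
tcp_rot: [0.101, 3.133, -0.004]
ft_force: [1.6, 0.6, -1.0]
width: 0.0432
```

Emit:
{"api": "apply_moves", "payload": {"jaw": [0.3,0.3,0.3,0.3,0.3,0.3,0.3,0.3], "translation": [[0,0,15],[0,0,40],[0,0,70],[0,15,100],[0,45,120],[0,80,130],[0,120,130],[0,140,130]], "angular": [[0,0,0],[0,0,0],[0,0,0],[0,0,0],[0,0,0],[0,0,0],[0,0,0],[0,0,0]]}}

```text
time: 38.27
tool_pos: [0.5055, 0.1434, 0.2008]
tcp_rot: [0.099, 3.125, -0.001]
ft_force: [0.7, -0.1, -0.4]
width: 0.0615
```

```bash
python3 plates.py
```

```text
38.3 [0.506 0.143 0.201] [ 0.21 -0.13  1.52 -0.    1.73 -1.29] ty [0.063 0.998 0.   ] tz [ 0.015 -0.001 -1.   ]
pad [100 238  11  25 163] [416.7 415. ] 3.1 [63.  27.2] z [17.1 19.8 22.3]
warmer [296 154  22  40 796] [ 602.6 -108.8] -3.4 [100.5  50.2] z [43.4 48.7 53.2]
warmer [254 173  23  41 781] [555.4  -3.7] -4.4 [100.2  52. ] z [43.7 48.9 53.1]
warmer [226 225  17  17 215] [455.8  77.3] -63.7 [40.3 39.4] z [44.6 48.3 58.8]
head [408 206  20  34 613] [ 475.  -379.7] -1.6 [81.8 44.6] mean [ 475.9 -379.1   45.4] z [42.1 45.6 48.6]
handle [372 246  27  25 467] [ 390.7 -289.4] -75.8 [57.2 55.6] mean [ 389.7 -288.    71.7] z [66.2 72.2 75. ]
```

Emit:
{"api": "apply_moves", "payload": {"jaw": [0.3,0.3,0.3,0.3,0.3,0.3,0.3,0.3], "translation": [[-4,38,0],[-8,76,0],[-12,114,0],[-16,152,0],[-20,190,0],[-24,228,0],[-26,250,0],[-26,260,-10]], "angular": [[0,0.9,1],[0,0.9,2],[0,0.9,3.1],[0,0.9,3.1],[0,0.9,3.1],[0,0.9,3.1],[0,0.9,3.1],[0,0.9,3.1]]}}

```text
time: 38.98
tool_pos: [0.4792, 0.403, 0.191]
tcp_rot: [-0.012, -3.14, 0.0]
ft_force: [0.7, 0.9, 0.8]
width: 0.0612
```

Emit:
{"api": "apply_moves", "payload": {"jaw": [0.3,0.3,0.3,0.3,0.3,0.3,0.3,0.3], "translation": [[0,0,-25],[0,0,-50],[0,0,-75],[0,0,-100],[0,0,-118],[0,0,-126],[0,0,-131],[0,0,-131]], "angular": [[0,0,0],[0,6,0],[0.1,12,0],[0.1,18,0],[0.2,24,0],[0.2,28,0],[0.2,28,0],[0.2,28,0]]}}

```text
time: 39.65
tool_pos: [0.48, 0.3983, 0.0552]
tcp_rot: [-0.017, -2.647, 0.006]
ft_force: [-1.0, -0.3, -0.1]
width: 0.0612
```

```bash
python3 plates.py|head -1
```

```text
39.6 [0.48  0.398 0.055] [ 0.51  0.56  1.07  0.25  1.94 -1.  ] ty [ 0.011  1.    -0.007] tz [-0.475 -0.001 -0.88 ]
```

Emit:
{"api": "apply_moves", "payload": {"jaw": [0.3,0.3,0.3,0.3,0.3,0.3,0.3,0.3], "translation": [[0,0,-3],[0,0,-8],[0,0,-14],[0,0,-19],[0,0,-23],[0,0,-26],[0,0,-28],[0,0,-28]], "angular": [[0,0,0],[0,0,0],[0,0,0],[0,0,0],[0,0,0],[0,0,0],[0,0,0],[0,0,0]]}}

```text
time: 40.37
tool_pos: [0.4797, 0.4, 0.0301]
tcp_rot: [-0.013, -2.648, 0.004]
ft_force: [0.2, 0.0, -0.5]
width: 0.0611
```

Emit:
{"api": "apply_moves", "payload": {"jaw": [1,1,1,1,1,1,1,1], "translation": [[0,1,-1],[0,2,-1],[0,2,-1],[0,2,-1],[0,2,-1],[0,2,-1],[0,2,-1],[0,2,-1]], "angular": [[0,0,0],[0,0,0],[0,0,0],[0,0,0],[0,0,0],[0,0,0],[0,0,0],[0,0,0]]}}

```text
time: 41.03
tool_pos: [0.4799, 0.4021, 0.0298]
tcp_rot: [-0.013, -2.649, 0.003]
ft_force: [0.6, 0.9, -1.0]
width: 0.0496
```

Emit:
{"api": "apply_moves", "payload": {"jaw": [1,1,1,1,1,1,1,1], "translation": [[0,0,8],[0,0,20],[0,0,40],[0,0,65],[0,0,90],[0,0,120],[0,0,150],[0,0,170]], "angular": [[0,0,0],[0,0,0],[0,0,0],[0,0,0],[0,0,0],[0,0,0],[0,0,0],[0,0,0]]}}

```text
time: 41.7
tool_pos: [0.4801, 0.4022, 0.2049]
tcp_rot: [-0.012, -2.653, -0.0]
ft_force: [0.5, 0.5, -1.2]
width: 0.0494
```

Emit:
{"api": "apply_moves", "payload": {"jaw": [1,1,1,1,1,1,1,1], "translation": [[8,-12,0],[22,-36,0],[38,-64,0],[54,-92,0],[70,-120,0],[86,-148,0],[103,-176,0],[120,-204,0]], "angular": [[0,0,0],[0,0,1],[0,0,2],[0,0,3],[0,0,3.8],[0,0,3.8],[0,0,3.8],[0,0,3.8]]}}

```text
time: 42.37
tool_pos: [0.6006, 0.1955, 0.1988]
tcp_rot: [0.074, -2.647, 0.025]
ft_force: [0.3, 0.0, -2.2]
width: 0.0497
```

Emit:
{"api": "apply_moves", "payload": {"jaw": [1,1,1,1,1,1,1,1], "translation": [[15,-25,0],[30,-50,0],[45,-75,0],[58,-98,0],[65,-114,0],[68,-122,0],[68,-124,0],[68,-124,0]], "angular": [[0.3,-6,0],[0.7,-12,0],[1,-18,0],[1.4,-24,0],[1.7,-30,0],[2,-36,0],[2.4,-42,0],[2.7,-48,0]]}}

```text
time: 43.03
tool_pos: [0.6676, 0.0715, 0.1993]
tcp_rot: [-0.074, 2.79, 0.005]
ft_force: [0.6, -0.1, -2.3]
width: 0.0499
```

Emit:
{"api": "apply_moves", "payload": {"jaw": [1,1,1,1,1,1,1,1], "translation": [[0,0,0],[0,0,0],[0,0,0],[0,0,-10],[0,0,-20],[0,0,-30],[0,0,-40],[0,0,-45]], "angular": [[0.3,-6,0],[0.7,-12,0],[1,-18,0],[1.4,-24,0],[1.7,-30,0],[2,-36,0],[2.4,-42,0],[2.4,-42,0]]}}

```text
time: 43.7
tool_pos: [0.662, 0.0728, 0.1408]
tcp_rot: [-0.055, 2.075, 0.029]
ft_force: [-1.7, 0.3, -5.5]
width: 0.0497
```

```bash
python3 plates.py; python3 prof.py .045 .1
```

```text
43.7 [0.662 0.073 0.141] [ 0.06 -0.42  2.18 -0.04  0.32 -1.53] ty [-0.052  0.999 -0.003] tz [ 0.874  0.044 -0.483]
pad [117 191  38   5 115] [563.  339.1] 85.4 [99.7  9. ] z [16.7 19.7 22.5]
warmer [224 145  18   6  77] [669.5  76.3] -86.9 [43.6  2.1] z [50.1 69.5 86.6]
warmer [296 154  22  40 793] [ 602.6 -108.8] -3.4 [100.4  50.3] z [43.5 48.9 53. ]
warmer [254 174  23  40 610] [554.9  -2.6] -4.4 [98.9 49.9] z [43.8 49.  52.9]
head [407 206  21  34 622] [ 475.  -379.4] -1.4 [81.9 45.5] mean [ 476.  -378.7   45.4] z [41.9 45.5 48.6]
handle [372 246  27  25 505] [ 391. -289.] -27.3 [56.7 56.6] mean [ 391.1 -287.4   71.6] z [66.3 72.2 74.9]
40 32 [578. 650. 717.] 117.0
50 40 [684. 690. 691.] 156.0
60 47 [684. 687. 691.] 142.0
70 32 [684. 687. 691.] 123.0
80 34 [685. 688. 692.] 140.0
90 48 [683. 688. 691.] 129.0
100 38 [683. 688. 692.] 121.0
110 34 [684. 688. 691.] 121.0
120 40 [684. 689. 692.] 125.0
130 23 [687. 690. 692.] 144.0
140 105 [674. 687. 692.] 182.0
150 87 [595. 678. 690.] 162.0
160 54 [593. 612. 656.] 87.0
```

Emit:
{"api": "apply_moves", "payload": {"jaw": [1,1,1,1,1,1,1,1], "translation": [[0,0,0],[0,0,0],[0,0,-3],[0,0,-6],[0,0,-10],[0,0,-14],[0,0,-18],[0,0,-20]], "angular": [[0.1,-2,0],[0.2,-4,0],[0.3,-6,0],[0.5,-8,0],[0.5,-8,0],[0.5,-8,0],[0.5,-8,0],[0.5,-8,0]]}}

```text
time: 44.47
tool_pos: [0.6691, 0.0738, 0.1364]
tcp_rot: [-0.049, 1.92, 0.035]
ft_force: [1.0, -0.2, -1.4]
width: 0.0501
```

Emit:
{"api": "apply_moves", "payload": {"jaw": [1,1,1,1,1,1,1,1], "translation": [[0,0,-3],[0,0,-6],[0,0,-8],[0,0,-10],[0,0,-11],[0,0,-12],[0,0,-13],[0,0,-13]], "angular": [[0,0,0],[0,0,0],[0,0,0],[0,0,0],[0,0,0],[0,0,0],[0,0,0],[0,0,0]]}}

```text
time: 45.13
tool_pos: [0.6669, 0.0761, 0.128]
tcp_rot: [-0.046, 1.928, 0.03]
ft_force: [-0.3, -0.9, -1.4]
width: 0.0499
```

```bash
python3 plates.py|head -1; python3 prof.py .045 .1
```

```text
45.1 [0.667 0.076 0.128] [ 0.08 -0.38  2.26 -0.51  0.06 -1.05] ty [-0.047  0.999 -0.002] tz [ 0.936  0.043 -0.35 ]
40 74 [605. 705. 709.] 158.0
50 43 [697. 701. 707.] 130.0
60 36 [697. 701. 705.] 133.0
70 42 [695. 700. 703.] 149.0
80 42 [693. 698. 702.] 142.0
90 53 [692. 696. 701.] 127.0
100 39 [692. 694. 699.] 131.0
110 48 [690. 693. 697.] 139.0
120 44 [616. 693. 698.] 132.0
130 172 [595. 684. 695.] 168.0
140 46 [596. 659. 693.] 134.0
150 22 [589. 631. 646.] 112.0
160 17 [593. 594. 625.] 105.0
```

Emit:
{"api": "apply_moves", "payload": {"jaw": [1,1,1,1,1,1,1,1], "translation": [[-6,0,-2],[-12,-1,-2.5],[-19,-1,-3.5],[-27,-1,-5.5],[-35,-2,-8.5],[-42,-2,-12.5],[-50,-3,-17.5],[-50,-3,-17.5]], "angular": [[0,1,0],[-0.1,2.3,0],[-0.2,3.7,0],[-0.3,5.7,0],[-0.4,7.7,0],[-0.5,10.7,0],[-0.7,13.7,0],[-0.7,13.7,0]]}}

```text
time: 45.9
tool_pos: [0.6186, 0.0739, 0.117]
tcp_rot: [-0.053, 2.158, 0.027]
ft_force: [-2.8, 0.9, 8.2]
width: 0.05
```

Emit:
{"api": "apply_moves", "payload": {"jaw": [1,1,1,1,1,1,1,1], "translation": [[-4,0,-2],[-8,0,-4],[-12,-1,-6],[-16,-1,-9],[-20,-1,-12],[-24,-1,-15],[-27,-1,-18],[-27,-1,-18]], "angular": [[0,0.5,0],[0,1,0],[-0.1,2,0],[-0.2,3,0],[-0.2,4,0],[-0.3,5,0],[-0.3,6,0],[-0.3,6,0]]}}

```text
time: 46.57
tool_pos: [0.5908, 0.0727, 0.0958]
tcp_rot: [-0.056, 2.266, 0.024]
ft_force: [-5.0, -0.6, 7.6]
width: 0.0486
```

```bash
python3 plates.py|head -1; python3 prof.py .045 .1
```

```text
46.6 [0.591 0.073 0.096] [ 0.08 -0.56  2.26 -0.04  0.57 -1.52] ty [-0.049  0.999 -0.002] tz [ 0.767  0.036 -0.641]
40 60 [632. 680. 707.] 162.0
50 110 [661. 669. 679.] 171.0
60 79 [651. 658. 665.] 180.0
70 99 [639. 649. 657.] 185.0
80 93 [629. 638. 646.] 172.0
90 104 [613. 627. 635.] 169.0
100 106 [597. 617. 625.] 162.0
110 89 [582. 611. 616.] 183.0
120 22 [550. 571. 582.] 84.0
130 13 [545. 555. 564.] 78.0
140 9 [546. 557. 560.] 72.0
150 6 [554. 556. 557.] 96.0
160 71 [541. 556. 560.] 123.0
```

Same behaviour as before (leaning about 42° past vertical); lay it down the same way.

Emit:
{"api": "apply_moves", "payload": {"jaw": [1,1,1,1,1,1,1,1], "translation": [[-2,0,-3],[-4,0,-6],[-5,0,-9],[-6,0,-12],[-7,0,-16],[-8,0,-20],[-9,0,-24],[-9,0,-27]], "angular": [[-0.1,2,0],[-0.2,4,0],[-0.3,6,0],[-0.4,9,0],[-0.6,12,0],[-0.8,15,0],[-0.9,18,0],[-1,21,0]]}}

```text
time: 47.33
tool_pos: [0.5801, 0.0727, 0.0645]
tcp_rot: [-0.066, 2.642, 0.015]
ft_force: [-0.1, -0.5, -1.1]
width: 0.0315
```

```bash
python3 plates.py|head -1; python3 prof.py .045 .1|head -6
```

```text
47.3 [0.58  0.073 0.064] [ 0.07 -0.32  2.   -0.02  0.96 -1.54] ty [-0.05   0.999 -0.001] tz [ 0.478  0.023 -0.878]
40 58 [669. 685. 715.] 156.0
50 189 [649. 671. 689.] 190.0
60 209 [619. 642. 661.] 190.0
70 171 [588. 615. 634.] 187.0
80 87 [576. 598. 609.] 160.0
90 48 [562. 579. 583.] 77.0
```

Emit:
{"api": "apply_moves", "payload": {"jaw": [1,1,1,1,1,1,1,1], "translation": [[0,0,-2],[-2,0,-4],[-10,0,-4],[-20,-1,-4],[-30,-1,-4],[-42,-2,-4],[-54,-3,-2],[-60,-3,4]], "angular": [[0,0,0],[0,0,0],[-0.1,2,0],[-0.3,6,0],[-0.5,10,0],[-0.8,16,0],[-1.1,22,0],[-1.4,28,0]]}}

```text
time: 48.1
tool_pos: [0.5183, 0.0695, 0.0681]
tcp_rot: [-0.079, 3.132, -0.003]
ft_force: [-0.7, 0.1, -0.3]
width: 0.0006
```

Emit:
{"api": "apply_moves", "payload": {"jaw": [1,1,1,1,1,1,1,1], "translation": [[0,0,15],[0,0,40],[0,0,70],[-10,0,100],[-30,1,110],[-45,2,110],[-60,4,110],[-64,5,110]], "angular": [[0,0,0],[0,0,0],[0,0,0],[0,0,0],[0,0,0],[0,0,0],[0,0,0],[0,0,0]]}}

```text
time: 48.77
tool_pos: [0.4546, 0.0747, 0.1784]
tcp_rot: [-0.079, 3.126, -0.002]
ft_force: [-0.9, 0.4, -0.2]
width: 0.0006
```

```bash
python3 plates.py
python3 - <<'E'
from h import *
a,d=snap('scene');cv2.imwrite('pics/k.png',cv2.resize(a[90:280,90:400],None,fx=2.5,fy=2.5)[:,:,::-1])
E
```

```text
48.8 [0.455 0.075 0.178] [ 0.09 -0.31  1.72 -0.    1.72 -1.53] ty [-0.05   0.999 -0.002] tz [ 0.014 -0.001 -1.   ]
pad [117 191  38   5 106] [563.8 339.1] 86.5 [99.8  8.6] z [17.  19.9 22.4]
warmer [222 140  31  43 756] [638.5  67.2] 18.5 [101.   50.1] z [43.2 48.8 52.8]
warmer [296 154  22  40 794] [ 602.8 -108.6] -3.6 [101.1  50.1] z [43.5 48.8 53.1]
warmer [254 173  23  41 778] [555.4  -2.7] -4.5 [100.1  50. ] z [43.5 49.  53. ]
head [408 206  20  33 537] [ 476.1 -379.7] -1.2 [79.5 45.8] mean [ 480.4 -380.9   45.6] z [42.3 45.6 48.8]
handle [372 246  27  25 442] [ 389.7 -290.9] -47.6 [57.9 53.1] mean [ 388.9 -289.6   71.7] z [68.3 72.1 74.8]
```

View pics/k.png

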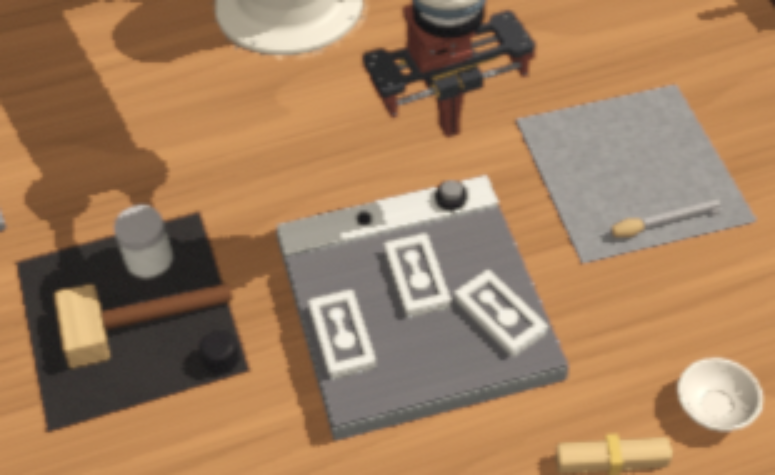

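Emit:
{"api": "apply_moves", "payload": {"jaw": [1,1,1,1,1,1,1,1], "translation": [[1,2,-15],[1,2,-35],[1,2,-55],[1,2,-70],[1,2,-80],[1,2,-87],[1,2,-90],[1,2,-90]], "angular": [[0,0,0],[0,0,0],[0,0,0],[0,0,0],[0,0,0],[0,0,0],[0,0,0],[0,0,0]]}}

```text
time: 49.53
tool_pos: [0.457, 0.0764, 0.0875]
tcp_rot: [-0.078, 3.129, -0.003]
ft_force: [-0.1, 0.4, 0.8]
width: 0.0008
```

Emit:
{"api": "apply_moves", "payload": {"jaw": [1,1,1,1,1,1,1,1], "translation": [[0,0,-2],[0,0,-4],[0,0,-6],[0,0,-8],[0,0,-10],[0,0,-12],[0,0,-14],[0,0,-14]], "angular": [[0,0,0],[0,0,0],[0,0,0],[0,0,0],[0,0,0],[0,0,0],[0,0,0],[0,0,0]]}}

```text
time: 50.2
tool_pos: [0.4572, 0.0765, 0.0741]
tcp_rot: [-0.078, 3.128, -0.003]
ft_force: [-0.1, -0.1, 5.1]
width: 0.0002
```

Force 5.1 N and rising; go a little further until it bottoms out.

Emit:
{"api": "apply_moves", "payload": {"jaw": [1,1,1,1,1,1,1,1], "translation": [[0,0,-1],[0,0,-2],[0,0,-3],[0,0,-4],[0,0,-4],[0,0,-4],[0,0,-4],[0,0,-4]], "angular": [[0,0,0],[0,0,0],[0,0,0],[0,0,0],[0,0,0],[0,0,0],[0,0,0],[0,0,0]]}}

```text
time: 50.87
tool_pos: [0.4573, 0.0765, 0.073]
tcp_rot: [-0.078, 3.127, -0.003]
ft_force: [-7.5, -1.1, 18.6]
width: 0.0003
```

Emit:
{"api": "apply_moves", "payload": {"jaw": [1,1,1,1,1,1,1,1], "translation": [[0,0,4],[0,0,10],[0,0,20],[0,0,40],[0,0,70],[0,0,100],[-10,0,130],[-20,0,150]], "angular": [[0,0,0],[0,0,0],[0,0,0],[0,0,0],[0,0,0],[0,0,0],[0,0,0],[0,0,0]]}}

```text
time: 51.53
tool_pos: [0.4369, 0.0764, 0.2227]
tcp_rot: [-0.077, 3.127, -0.003]
ft_force: [-0.4, 1.3, 0.0]
width: 0.0005
```

Emit:
{"api": "apply_moves", "payload": {"jaw": [1,1,1,1,1,1,1,1], "translation": [[0,0,0],[0,0,0],[0,0,0],[0,0,0],[0,0,0],[0,0,0],[0,0,0],[0,0,0]], "angular": [[0,0,0],[0,0,0],[0,0,0],[0,0,0],[0,0,0],[0,0,0],[0,0,0],[0,0,0]]}}

```text
time: 52.2
tool_pos: [0.4369, 0.0764, 0.2193]
tcp_rot: [-0.078, 3.129, -0.003]
ft_force: [-0.0, 0.2, -0.4]
width: 0.0002
```

```bash
python3 plates.py
python3 - <<'E'
from h import *
a,d=snap('scene');w=cloud('scene',d)
k=(np.hypot(w[...,0]-.456,w[...,1]-.077)<.009);print('button top z',np.nanpercentile(w[k][:,2],[25,50,75,95]).round(4))
cv2.imwrite('pics/l.png',cv2.resize(a[90:280,90:400],None,fx=2.5,fy=2.5)[:,:,::-1])
E
```

```text
52.2 [0.437 0.076 0.219] [ 0.1  -0.35  1.68 -0.    1.8  -1.52] ty [-0.05   0.999 -0.002] tz [ 0.011 -0.002 -1.   ]
pad [117 191  38   5 104] [563.9 339.6] 86.4 [99.8  8.8] z [16.7 20.1 22.7]
warmer [222 140  31  43 755] [638.5  67.1] 18.4 [100.5  49.9] z [43.4 48.7 52.9]
warmer [296 154  22  40 789] [ 602.5 -108.6] -3.3 [100.7  50.1] z [43.5 48.7 53.1]
warmer [254 173  23  41 781] [555.5  -2.7] -4.4 [100.   49.9] z [43.2 48.7 53.1]
head [408 206  20  33 577] [ 476.4 -380.3] -2.1 [79.2 45.1] mean [ 478.2 -379.4   45.6] z [42.3 45.7 48.7]
handle [372 246  27  25 453] [ 390.  -290.1] -44.2 [57.6 53.9] mean [ 389.2 -289.    72. ] z [69.4 72.3 74.9]
button top z [0.2378 0.3255 0.5093 0.587 ]
```

View pics/l.png

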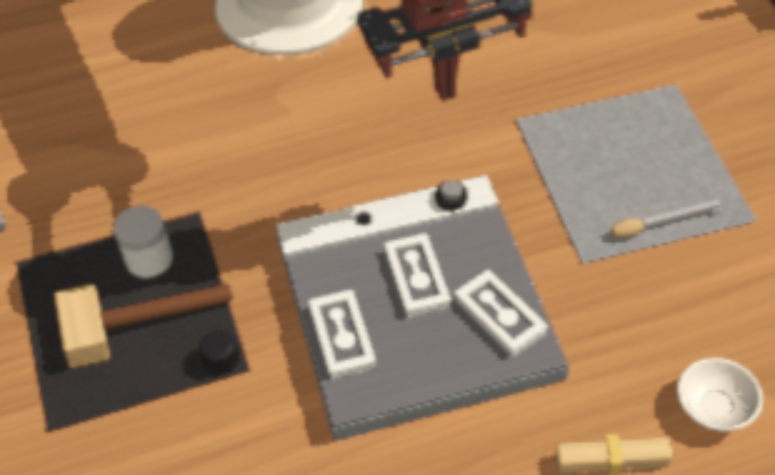

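All is in place: the plates are flat with pockets up, the mallet and tin are on the mat, the button is out again and the robot is clear.

```bash
python3 -c "
from cell import job;print(job.close_job())"
```

```text
the job is handed in; nothing more can be done
None
```

The job is done and handed in at about 52 s of robot time.

- **Clearing the warmer:** I moved the tin upright and the mallet on its side onto the rubber mat. The mallet was later knocked about 3 cm, as the task said might happen. At the last check its head was still over the mat.
- **Turning the plates:** There were three plates. I turned each one by holding its far end, tilting it past vertical with the other end on the warmer, and lowering it.
    - Each plate slipped onto the fingertips near the end, so its final drop was a short one off the fingers rather than a controlled release.
    - I picked up the first plate again and set it down straighter.
- **Pressing the button:** It gave 5.1 N just before the stop and 18.6 N once it bottomed out. I then let go and moved clear.

**Last checks:** The last pictures and depth readings show the three plates flat on the dark steel with pockets up. They are well apart, and the outermost corner is about 10 mm inside the warmer's edge. The loupe and graver look unmoved. The depth reading of the button's top after release failed because the gripper was in the camera's line of sight. In the picture the button looks raised as at the start, but I did not measure it.

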